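Gauge the heel lifts, clamp the right one and file the rest

TASK

The grey heel lifts in the rack look alike but are 10, 14 or 18 mm thick: pinch each one across its faces to gauge it. Stand the one 14 mm lift upright on the ledge of the bonding stand, against the backing plate, and then squeeze the spring clip open, take it off its post and let it close over lift and backing plate, so that it clamps the two flat together. File every 10 mm lift in the narrower tray and every 18 mm lift in the wider tray, in whatever order suits, and leave the specimen cups where they are.

Things in the scene. Friction and masses are not known exactly. Their poses are not given: they have to be found in the camera images.
- lift_a: a loose D-shaped grey plastic heel lift plate, 66 mm wide (its x) and 69 mm tall (its z), flat faces at +y and -y, standing on its straight edge. Origin: centre of that straight edge's underside. Its thickness along y is 10, 14 or 18 mm and is not told by its name: it must be gauged by pinching. It may be absent
- lift_b: a loose D-shaped grey plastic heel lift plate, 66 mm wide (its x) and 69 mm tall (its z), flat faces at +y and -y, standing on its straight edge. Origin: centre of that straight edge's underside. Its thickness along y is 10, 14 or 18 mm and is not told by its name: it must be gauged by pinching. It may be absent
- lift_c: a loose D-shaped grey plastic heel lift plate, 66 mm wide (its x) and 69 mm tall (its z), flat faces at +y and -y, standing on its straight edge. Origin: centre of that straight edge's underside. Its thickness along y is 10, 14 or 18 mm and is not told by its name: it must be gauged by pinching. It may be absent
- lift_d: a loose D-shaped grey plastic heel lift plate, 66 mm wide (its x) and 69 mm tall (its z), flat faces at +y and -y, standing on its straight edge. Origin: centre of that straight edge's underside. Its thickness along y is 10, 14 or 18 mm and is not told by its name: it must be gauged by pinching. It may be absent
- lift_e: a loose D-shaped grey plastic heel lift plate, 66 mm wide (its x) and 69 mm tall (its z), flat faces at +y and -y, standing on its straight edge. Origin: centre of that straight edge's underside. Its thickness along y is 10, 14 or 18 mm and is not told by its name: it must be gauged by pinching. It may be absent
- lift_f: a loose D-shaped grey plastic heel lift plate, 66 mm wide (its x) and 69 mm tall (its z), flat faces at +y and -y, standing on its straight edge. Origin: centre of that straight edge's underside. Its thickness along y is 10, 14 or 18 mm and is not told by its name: it must be gauged by pinching. It may be absent
- lift_g: a loose D-shaped grey plastic heel lift plate, 66 mm wide (its x) and 69 mm tall (its z), flat faces at +y and -y, standing on its straight edge. Origin: centre of that straight edge's underside. Its thickness along y is 10, 14 or 18 mm and is not told by its name: it must be gauged by pinching. It may be absent
- lift_rack: fixed white rack, 84 x 322 x 36 mm, origin at the centre of its underside; seven slots along its y, 46 mm apart (centres y = -138 to 138 mm), some empty. Lifts stand in them on the 8 mm base, faces along y, between ribs 21 mm apart with tops at 36 mm, so the upper 41 mm of a lift is free
- stand: fixed bonding stand, grey base 110 x 100 x 12 mm; origin on the table below the backing plate's front face. The upright aluminium backing plate (76 mm along x) fills y 0 to 8, z 12 to 52 mm; at its -y side lies the ledge (z = 12 mm, y -24 to 0), ended by a lip at y -30 to -24, 8 mm high. The lift stands there, x centred on 0, faces along y, back face against the plate
- stand_ledge (a point): point on the ledge's top surface in the middle of the backing plate's foot, at the front face of the plate; axes as the stand's
- clip_post: the fixed post on which the spring clip is kept: base 80 x 90 x 10 mm, fin 40 mm wide (x), 16 mm thick (y), top at 72 mm height; origin at the centre of its underside
- clip: loose black spring clip, 120 mm tall, jaws down, handles up, like a big clothes peg; 90 g. Origin on its hinge pin; x along the pin, y the way it opens, z to the handles. Round handle grips (32 mm long) 46 mm above the origin, 62 mm apart over their outsides on the post, 54 clamping 22 mm. Squeezed with 9 N or more along y to its stop (36 mm over the grips) the jaw gap is 48 mm
- clip_tips (a point): midpoint between the clip's jaw tips, 62 mm below its hinge pin. The clip's saddle, 12 mm below the pin, rests on the top edge of what it clamps and limits how deep it goes
- tray_narrow: the narrower loose steel tray, outside 94 mm (x) by 98 mm (y), 40 mm high, walls and floor 4 mm, open on top, 0.5 kg; origin at the centre of its underside
- tray_wide: the wider loose steel tray, outside 94 mm (x) by 132 mm (y), 40 mm high, walls and floor 4 mm, open on top, 0.5 kg; origin at the centre of its underside
- specimen_cup_a: bystander: specimen cup with white lid, 55 mm across, 72 mm tall, origin at the centre of its underside
- specimen_cup_b: bystander: another specimen cup with white lid, 55 mm across, 72 mm tall, origin at the centre of its underside
Not all that is in view belongs to the job. What is shaped like the lift_a but blue is not meant.

How it is judged:
By the outcome, as a careful person would: the job done as asked, in the order asked, and still so for the second after the job is handed in, with the robot touching nothing.
Of lift_a, lift_d only 1 to 1 are there at a start; the rules pass over those that are not, and their reading is None.
Of lift_b, lift_c, lift_e, lift_f, lift_g only 3 to 5 are there at a start; the rules pass over those that are not, and their reading is None.
At some moment in a run one of tray_narrow, tray_wide may be knocked a few centimetres aside while the robot is not near it.
It also fails if it takes over 210 s, if anything falls off the work surface, if the arm or the gripper's body presses on something with over 40 N, if the wrist force passes 120 N, or if a joint passes its speed limit or range.

ROBOT

A 7-joint arm with a two-finger parallel gripper is mounted at the origin on a cart in front of the work surface, level with it; the furniture and walls round the work are solid. World frame = base frame: x ahead of the robot, y to its left, z up, the work surface at z = 0. Lengths are in mm, angles in rad, forces in N, time in s.
With the tool pointing down it reaches from about 400 to 850 mm from the base axis. Payload 4.5 kg.
Tool frame: the origin (TCP) lies at the very end of the fingers, on their centre line; the grasp point (between the pads) lies 19 mm behind it; z points along the fingers, y is the direction in which the jaws open and shut (so a half turn about z gives the same grasp; the last joint's range is limited). The gripper opens to 88 mm and grips with 3 to 60 N. Pads are 18 mm wide; open, the fingers measure 123 mm over their backs; the gripper's body (75 mm by 187 mm) begins 45 mm behind the grasp point.
Start: joints at [-1.192, 0.689, -0.195, 1.565, 0.157, 0.902, -0.215], TCP at [211.237, 588.245, 238.743] pointing down, gripper open.
Joint ranges: [-3.01, 3.01], [-0.46, 2.08], [-1.47, 1.51], [0.13, 2.56], [-1, 4.14], [0.04, 2.09], [-2.66, 2.66]. Speed limits (rad/s): [2.57, 2.57, 3.14, 3.14, 3.14, 3.14, 3.14].

INTERFACE

Orientations are given as a unit quaternion [x, y, z, w].
In Python, from cell import ctrl, viewer, ticket gives the robot as it stands.
- The arm moves only by the shell command python3 -m jog 'ROWS' [OPENING] [FORCE]. ROWS is JSON, a list of rows, each an object with "linear": the shift along the world's x, y, z in mm, a list of three; "roll": the turn about the world's z in degrees. A call has 1 to 8 rows; each row is the pose to reach, as a shift and turn from the pose commanded when the call began; what a row does not reach only later rows make up. A row lasts 1/12 s, in which the tool goes at most 41.7 mm and 7.16 degrees, less where a joint would pass 70% of its speed; a pose out of reach is approached as far as the arm can. A call with a gripper value outside its range is refused whole. OPENING is the opening, from 0 (shut) to 1 (fully open), set as the call begins (- or left out, the last holds). The fingers move at their own pace and stop on an object; FORCE is the grip in N (left out, the last holds). Time passes only in rows, so rows that repeat a pose let the fingers close. It gives the time, the measured TCP pose, the force and the opening at its end, in the units of the state.
- ctrl.state(): the state, without advancing time (a new reading comes with each control period).
- viewer.grab_frame(name): name is "side" or "top"; returns a dict with "color" (480x640x3 uint8, red, green, blue), "z_map" (480x640 float32, mm along the optical axis (not along the pixel's ray), 0 where there is no reading), "vfov" (degrees; the focal length in pixels is half the picture's height over the tangent of half this angle, whatever the lens; pixels are square), "cx", "cy" (the principal point, pixels), "R" (3x3) and "t" (3): a world point X has camera coordinates R X + t. Camera axes: x right, y down, z forward; pixel columns grow to the right and rows downward; lengths in mm; the calibration is good to about 2 mm. A picture is of the moment at which its call begins.
- ticket.sign_off(): hands the job in, once; it reports no verdict.
The state is a dict: "time": time; "joint_pos": joint angles; "qvel": joint speeds; "joint_efforts": joint torques, N m; "ee_pos": TCP position; "orientation": TCP orientation; "force": force on the tool from outside, world axes, zero at the start; "wrist_torque": the same for the moment, N m; "width": finger opening in mm.
Only numpy, scipy, OpenCV 4.12 (cv2) and the standard library are available. Lean on these libraries where they do the work, as an engineer would, in place of code of your own. Each camera call takes 0.05 s, during which the arm holds its last target. There are 200 camera calls.

## Working session

There is one attempt and no reset: what is moved stays moved. The work goes in short steps, Python scripts to look and compute and a shell command to move; the robot and the scene stay as the last step left them, time stands still between calls to the robot, and variables do not carry over. Pictures are saved under pics/ and viewed, about 12 in all and at most 16, crops included, and the job is handed in when it is done.

```bash
ls; mkdir -p pics; python3 - <<'E'
from cell import ctrl, viewer
import cv2, numpy as np
print(ctrl.state())
for n in ("top","side"):
    f=viewer.grab_frame(n)
    cv2.imwrite(f"pics/{n}0.png",f["color"][:,:,::-1]); np.savez(f"{n}0.npz",**f)
    print(n,f["vfov"],f["cx"],f["cy"],np.round(f["R"],3).tolist(),np.round(f["t"],1), -np.array(f["R"]).T@f["t"])
E
```

```text
pics
{'time': 0.0, 'joint_pos': array([-1.19217314,  0.68998284, -0.19451545,  1.56635097,  0.15729299,
        0.90253681, -0.21509955]), 'qvel': array([-2.44647348e-03,  9.68889662e-04,  4.26795130e-04, -3.74253039e-04,
        5.05521313e-05, -3.03271355e-04, -1.42731771e-03]), 'joint_efforts': array([ 1.45480071e-04, -5.27551997e+01, -1.26709409e+00, -1.53424305e+01,
       -5.26243332e-02,  6.50385264e-03,  1.63129803e-04]), 'ee_pos': array([211.09628282, 587.58000304, 237.90895796]), 'orientation': array([ 1.71517972e-01,  9.85180540e-01, -9.38519477e-04, -9.40954146e-05]), 'force': array([-0.52703863, -0.60418282, -0.51621423]), 'wrist_torque': array([-0.01267618, -0.01231562,  0.06614644]), 'width': 88.30644843865113}
top 56.6337407622672 321.25059491408524 231.62991008679597 [[0.012, -1.0, 0.02], [-0.989, -0.015, -0.15], [0.15, -0.018, -0.988]] [ -11.   579.  1236.2] [ 386.68481162   20.08571089 1309.076292  ]
side 51.309593553138285 322.3294614311003 233.70160622564228 [[0.994, -0.104, 0.017], [-0.03, -0.43, -0.902], [0.101, 0.897, -0.431]] [-579.6   83.6  993.8] [ 478.81273718 -915.15495947  513.5701235 ]
```

View pics/top0.png

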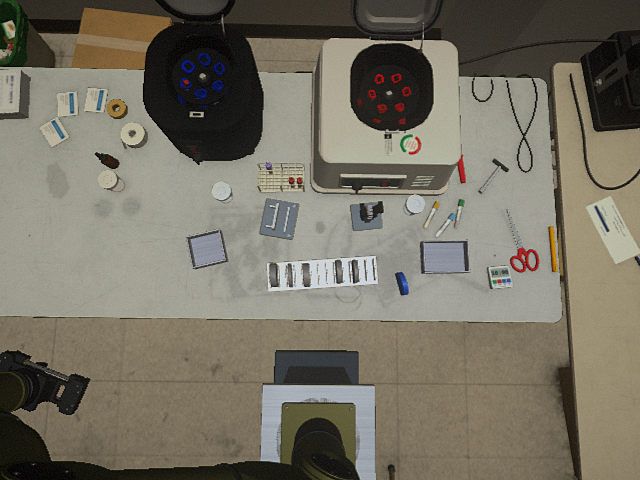

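View pics/side0.png

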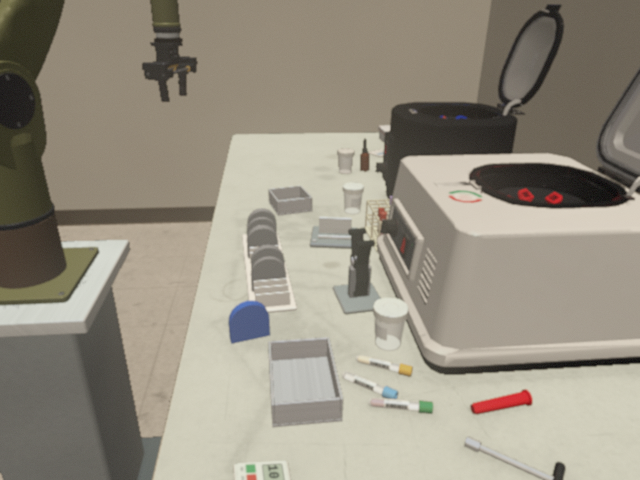

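The top view shows a white rack at px (322,273) with grey lifts in slots at about columns 274, 291, 307, 339 and 355. The stand is at (279,218), the clip on its post at (370,213), the square tray at (208,249), the long tray at (444,257) and the cups at (222,191) and (415,205). The blue D at (402,283) is a decoy and won't be used. Next I'll measure.

```bash
cat > h.py <<'E'
import numpy as np, cv2
def cloud(f):
    h,w=f["z_map"].shape; F=h/2/np.tan(np.radians(float(f["vfov"]))/2)
    v,u=np.mgrid[:h,:w]; z=f["z_map"]
    c=np.stack([(u-f["cx"])/F*z,(v-f["cy"])/F*z,z],-1)
    return (c-f["t"])@np.array(f["R"]),z>0
def proj(f,X):
    F=f["z_map"].shape[0]/2/np.tan(np.radians(float(f["vfov"]))/2)
    c=np.asarray(X)@np.array(f["R"]).T+f["t"]; return c[...,:2]/c[...,2:]*F+[f["cx"],f["cy"]]
def ray(f,uv,h):
    F=f["z_map"].shape[0]/2/np.tan(np.radians(float(f["vfov"]))/2)
    d=np.append((np.asarray(uv,float)-[f["cx"],f["cy"]])/F,1)@np.array(f["R"])
    o=-np.array(f["R"]).T@f["t"]; return o+d*(h-o[2])/d[2]
def rect(P,m):
    p=P[m][:,:2].astype(np.float32); (c,s,a)=cv2.minAreaRect(p); return np.round(c,1),np.round(s,1),round(a,1),len(p)
E
python3 - <<'E'
from h import *
f=np.load("top0.npz"); P,ok=cloud(f)
v,u=np.mgrid[:480,:640]
def box(a,b,c,d): return ok&(u>=a)&(u<=c)&(v>=b)&(v<=d)
t=P[...,2]
for n,b in dict(narrow=(180,222,235,275),wide=(412,232,478,280),rack=(255,248,390,300),stand=(252,190,305,245),post=(345,195,390,235),cupa=(208,175,236,205),cupb=(402,190,428,218),blue=(392,265,414,300)).items():
    m=box(*b); 
    print(n,[ (zz,)+rect(P,m&(t>zz)) for zz in ((5,30) if n in('narrow','wide') else (5,28) if n in('rack','post') else (7,30))if (m&(t>zz)).sum()>5], "table",np.median(t[m&(t<4)]),"max",t[m].max())
c=f["color"][170:300,170:480]; cv2.imwrite("pics/c1.png",cv2.resize(c,None,fx=2.58,fy=2.58,interpolation=cv2.INTER_CUBIC)[:,:,::-1])
E
```

```text
narrow [(5, array([530.5, 329.9]), array([156.5, 163. ]), 1.1, 1030), (30, array([527.5, 325.8]), array([94.8, 98.2]), 14.3, 259)] table 1.0973841527150925 max 47.165181124739426
wide [(5, array([ 518.2, -369.8]), array([142.3, 196.9]), 0.7, 1407), (30, array([ 514.5, -362.9]), array([ 93.1, 135.7]), 1.0, 324)] table 1.5026384603738028 max 50.6146728679342
rack [(5, array([460.8,  -9.4]), array([151.8, 396.6]), 0.7, 3425), (28, array([460.7,  -7.5]), array([ 69.1, 302.6]), 3.4, 1029)] table 0.956520434918608 max 85.5938480682549
stand [(7, array([626.1, 121.9]), array([165.1, 154. ]), 0.3, 1285), (30, array([624.1, 139.2]), array([26.5, 75.1]), 81.1, 109)] table 0.811670356043829 max 58.246377831505875
post [(5, array([ 637.7, -141.5]), array([121.6, 135.6]), 0.9, 936), (28, array([ 632.5, -136.5]), array([38.5, 63.1]), 1.1, 321)] table 1.0560688111696592 max 143.8832120886049
cupa [(7, array([703.6, 292.1]), array([91. , 70.8]), 6.3, 361), (30, array([689.7, 282.8]), array([55.3, 52. ]), 46.0, 327)] table 1.0628479953362746 max 80.1358688334896
cupb [(7, array([ 666.3, -278.9]), array([74.1, 88.4]), 0.9, 495), (30, array([ 668.1, -275.6]), array([70.3, 80.9]), 1.7, 462)] table 0.9210034427296907 max 82.78091677856673
blue [(7, array([ 441.8, -244.1]), array([58.9, 89.8]), 89.2, 216), (30, array([ 435.8, -235.2]), array([65.5, 15.2]), 15.2, 168)] table 0.9269236152102875 max 74.72518179654463
```

View pics/c1.png

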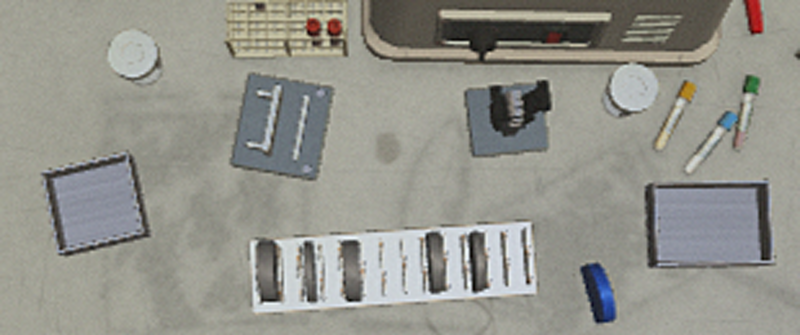

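```bash
python3 - <<'E'
from h import *
T=np.load("top0.npz"); S=np.load("side0.npz")
for n,f in (("top",T),("side",S)):
    P,ok=cloud(f); X,Y,Z=P[...,0],P[...,1],P[...,2]; c=f["color"].astype(int)
    print("==",n)
    m=ok&(X>400)&(X<520)&(Y>-190)&(Y<175)&(Z>55)&(Z<90)
    k,l,st,ce=cv2.connectedComponentsWithStats(m.astype(np.uint8))
    for i in range(1,k):
        mm=l==i
        if mm.sum()>15: print("lift",rect(P,mm),"z",np.round(np.percentile(Z[mm],[5,95,99]),0),"x",np.round(np.percentile(X[mm],[1,99])),"y",np.round(np.percentile(Y[mm],[3,50,97]),1))
    W=ok&(X>400)&(X<520)&(Y>-190)&(Y<175)&(Z>3)&(c.min(-1)>175); print("rackwhite",rect(P,W), "n top",rect(P,W&(Z>30)))
    ms=ok&(X>560)&(X<700)&(Y>60)&(Y<200)
    print("plate",rect(P,ms&(Z>45)&(Z<60)),"lip",rect(P,ms&(Z>17)&(Z<26)))
    mp=ok&(X>570)&(X<690)&(Y>-200)&(Y<-80)
    for a,b in((125,145),(110,125),(80,110),(60,78),(30,60)):
        mm=mp&(Z>a)&(Z<b)
        if mm.sum()>5: print("clip",a,b,rect(P,mm))
    for nm,b in dict(base_st=(560,700,60,200),base_post=(560,700,-210,-70)).items():
        mm=ok&(X>b[0])&(X<b[1])&(Y>b[2])&(Y<b[3])&(Z>7)&(Z<16); print(nm,rect(P,mm))
c=T["color"][185:240,250:395]; a=cv2.resize(c,None,fx=5,fy=5,interpolation=cv2.INTER_CUBIC)
d=cv2.resize(S["color"][205:315,290:400],None,fx=2.5,fy=2.5,interpolation=cv2.INTER_CUBIC)
o=np.zeros((555,725,3),np.uint8); o[:275]=a; o[275:550,:275]=d
e=cv2.resize(S["color"][200:315,235:305],None,fx=2.39,fy=2.39); o[275:275+e.shape[0],300:300+e.shape[1]]=e[:280]
cv2.imwrite("pics/c2.png",o[:,:,::-1])
E
```

```text
== top
lift (array([466. , -53.2]), array([62. , 14.1]), 5.0, 118) z [59. 79. 82.] x [436. 497.] y [-59.5 -53.  -45.1]
lift (array([466.7, -98.9]), array([61.5,  9.8]), 4.4, 88) z [59. 80. 81.] x [438. 497.] y [-103.8  -98.2  -92.9]
lift (array([454.9, 130.5]), array([61.5, 18.6]), 5.4, 150) z [60. 80. 83.] x [425. 483.] y [120.7 129.3 139.1]
lift (array([456.5,  38.1]), array([61.7, 16.8]), 1.5, 144) z [59. 81. 83.] x [426. 487.] y [29.5 38.  46.7]
lift (array([454.4,  84.2]), array([59., 10.]), 4.5, 81) z [59. 79. 82.] x [425. 484.] y [79.1 83.7 88.4]
rackwhite (array([462.5,  -7.2]), array([ 81.5, 320. ]), 4.8, 1849) n top (array([462.9,  -8.1]), array([ 60.8, 301.1]), 4.7, 180)
plate (array([622.7, 130.4]), array([ 8.4, 75.1]), 80.5, 79) lip (array([620.1, 121.4]), array([ 94. , 106.6]), 81.1, 164)
clip 125 145 (array([ 656.5, -129.2]), array([91.1, 65.7]), 18.8, 139)
clip 110 125 (array([ 659.4, -126.7]), array([94.6, 13.1]), 48.0, 22)
clip 80 110 (array([ 633. , -135.6]), array([34.3, 35.5]), 9.3, 125)
clip 60 78 (array([ 627.8, -132.5]), array([43.1, 30.9]), 52.8, 25)
clip 30 
[... 475 characters left out ...]
 array([ 89. , 338.1]), 6.0, 764) n top (array([469.7, -64. ]), array([ 61.8, 192.1]), 4.6, 150)
plate (array([624.9, 129.5]), array([14.3, 73.9]), 84.3, 127) lip (array([621.1, 113.3]), array([40.7, 72.8]), 83.7, 168)
clip 125 145 (array([ 655.7, -130.6]), array([77. , 68.2]), 9.3, 330)
clip 110 125 (array([ 656.8, -129. ]), array([81. , 56.2]), 21.6, 198)
clip 80 110 (array([ 633.7, -140.2]), array([42.9, 34.4]), 80.6, 307)
clip 60 78 (array([ 635.8, -145.2]), array([31.4, 40.4]), 88.5, 225)
clip 30 60 (array([ 633.3, -147.2]), array([28.2, 41.6]), 78.0, 305)
base_st (array([622.6, 122.6]), array([105.5, 107.5]), 80.6, 526)
base_post (array([ 635. , -137.5]), array([79.4, 92.5]), 6.2, 758)
```

View pics/c2.png

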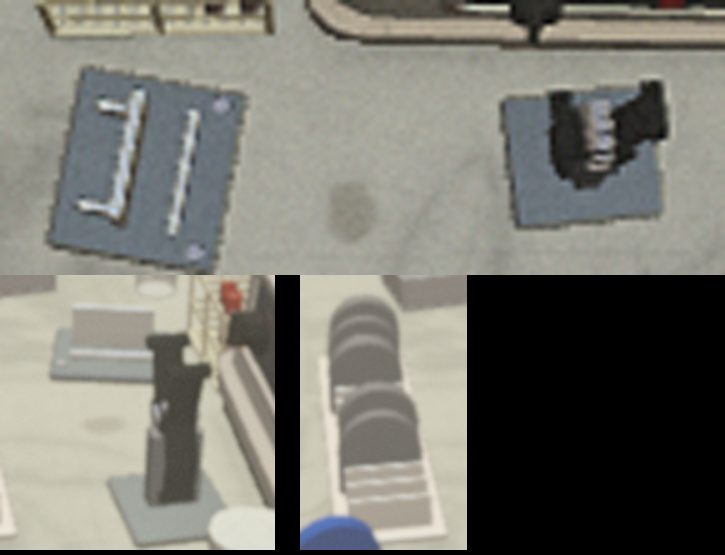

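The candidates are five grey lifts standing in the rack, at px (274,275), (291,274), (307,273), (339,270) and (355,270). The blue D at (402,283) is excluded. The close crop confirms they're grey and in the rack slots. I'll start with the leftmost.

```bash
R='{"linear":[241,-458,-60],"roll":24.6}'; python3 -m jog '[{"linear":[241,-458,-60],"roll":24.6},{"linear":[241,-458,-60],"roll":24.6},{"linear":[241,-458,-60],"roll":24.6},{"linear":[241,-458,-60],"roll":24.6},{"linear":[241,-458,-60],"roll":24.6},{"linear":[241,-458,-60],"roll":24.6},{"linear":[241,-458,-60],"roll":24.6},{"linear":[241,-458,-60],"roll":24.6}]' 0.36 15
```

```text
time: 0.77
ee_pos: [365.9, 293.3, 200.1]
orientation: [-0.042, 0.999, -0.0, -0.0]
force: [1.0, -0.6, -0.2]
width: 36.8
```

```bash
python3 -m jog '[{"linear":[87,-164,-40]},{"linear":[87,-164,-40]},{"linear":[87,-164,-40]},{"linear":[87,-164,-40]},{"linear":[87,-164,-40]},{"linear":[87,-164,-40]},{"linear":[87,-164,-40]}]'
python3 - <<'E'
from h import *
from cell import viewer
f=viewer.grab_frame("side"); o=f["color"][140:320,140:340]
cv2.imwrite("pics/c3.png",cv2.resize(o,None,fx=3,fy=3,interpolation=cv2.INTER_CUBIC)[:,:,::-1])
E
```

```text
schema error: expected keys linear, roll
```

View pics/c3.png

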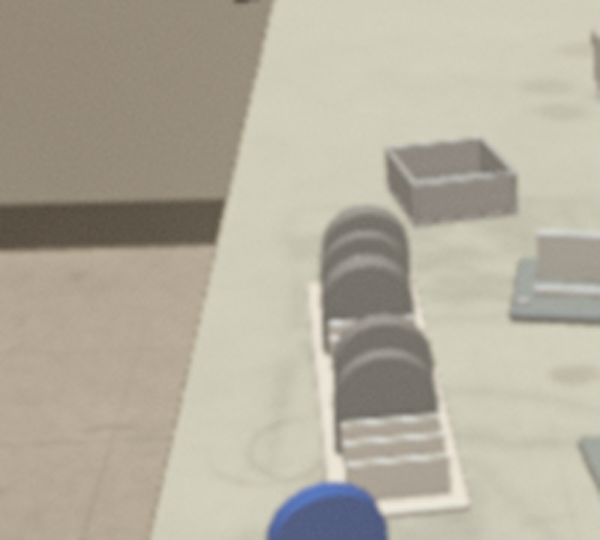

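The move was refused because it left out "roll". The crop shows the five lifts upright and the tray at about (320,200) in the full frame.

```bash
python3 -m jog '[{"linear":[87,-164,-40],"roll":0},{"linear":[87,-164,-40],"roll":0},{"linear":[87,-164,-40],"roll":0},{"linear":[87,-164,-40],"roll":0},{"linear":[87,-164,-40],"roll":0},{"linear":[87,-164,-40],"roll":0}]'
python3 -m jog '[{"linear":[0,0,-75],"roll":0},{"linear":[0,0,-75],"roll":0},{"linear":[0,0,-75],"roll":0}]'
```

```text
time: 1.32
ee_pos: [454.0, 124.6, 158.9]
orientation: [-0.037, 0.999, -0.002, -0.001]
force: [-0.2, -0.2, -1.0]
width: 31.8
time: 1.57
ee_pos: [449.5, 131.2, 81.0]
orientation: [-0.043, 0.999, -0.001, -0.004]
force: [-0.1, 0.6, 0.3]
width: 32.0
```

```bash
python3 -m jog '[{"linear":[0,0,0],"roll":0},{"linear":[0,0,0],"roll":0},{"linear":[0,0,-15],"roll":0},{"linear":[0,0,-31],"roll":0},{"linear":[0,0,-31],"roll":0},{"linear":[0,0,-31],"roll":0}]'
python3 -m jog '[{"linear":[0,0,0],"roll":0},{"linear":[0,0,0],"roll":0},{"linear":[0,0,0],"roll":0},{"linear":[0,0,0],"roll":0},{"linear":[0,0,0],"roll":0},{"linear":[0,0,0],"roll":0}]' 0 15
```

```text
time: 2.07
ee_pos: [453.0, 131.7, 55.7]
orientation: [-0.042, 0.999, 0.0, 0.001]
force: [1.2, 0.0, 0.2]
width: 31.6
time: 2.57
ee_pos: [453.1, 131.5, 55.6]
orientation: [-0.042, 0.999, 0.0, 0.001]
force: [-1.1, -0.6, 7.7]
width: 17.6
```

Width 17.6, so this one is 18 mm and goes in the wide tray.

```bash
cat > trays.py <<'E'
from h import *
from cell import viewer,ctrl
import sys
f=viewer.grab_frame("top"); np.savez("last_top.npz",**f); P,ok=cloud(f); X,Y,Z=P[...,0],P[...,1],P[...,2]
for n,x,y in (("narrow",527,326),("wide",514,-363)):
    m=ok&(abs(X-x)<130)&(abs(Y-y)<130)&(Z>33)&(Z<47)
    if n=="wide": m&=Y<-265
    k,l,st,_=cv2.connectedComponentsWithStats(m.astype(np.uint8),connectivity=8)
    i=1+np.argmax(st[1:,4]); print(n,rect(P,l==i),rect(P,m))
s=ctrl.state(); print(round(s["time"],2),np.round(s["ee_pos"],1),round(s["width"],1))
E
python3 -m jog '[{"linear":[0,0,-0],"roll":0},{"linear":[0,0,35],"roll":0},{"linear":[0,0,100],"roll":0},{"linear":[0,0,100],"roll":0},{"linear":[0,0,100],"roll":0},{"linear":[0,0,100],"roll":0}]' - 25
python3 trays.py
```

```text
time: 3.07
ee_pos: [453.3, 131.2, 155.7]
orientation: [-0.042, 0.999, 0.001, 0.002]
force: [-0.1, 0.5, -0.8]
width: 17.6
narrow (array([527.5, 326.3]), array([94.7, 99.5]), 14.4, 223) (array([527.5, 326.3]), array([94.7, 99.5]), 14.4, 229)
wide (array([ 514.6, -362.9]), array([ 93.2, 135.5]), 0.7, 299) (array([ 514.6, -362.9]), array([ 93.2, 135.5]), 0.7, 299)
3.12 [452.4 130.8 154.5] 17.9
```

```bash
python3 -m jog '[{"linear":[61,-460,0],"roll":-4},{"linear":[61,-460,0],"roll":-4},{"linear":[61,-460,0],"roll":-4},{"linear":[61,-460,0],"roll":-4},{"linear":[61,-460,0],"roll":-4},{"linear":[61,-460,0],"roll":-4},{"linear":[61,-460,0],"roll":-4},{"linear":[61,-460,0],"roll":-4}]'
python3 -m jog '[{"linear":[17,-128,0],"roll":0},{"linear":[17,-128,0],"roll":0},{"linear":[17,-128,0],"roll":0},{"linear":[17,-128,0],"roll":0},{"linear":[17,-128,0],"roll":0},{"linear":[17,-128,0],"roll":0},{"linear":[17,-128,0],"roll":0}]'
```

```text
time: 3.78
ee_pos: [494.8, -201.1, 152.4]
orientation: [-0.008, 1.0, 0.001, -0.002]
force: [0.8, 1.1, -0.8]
width: 17.9
time: 4.37
ee_pos: [513.0, -324.5, 153.3]
orientation: [-0.009, 1.0, 0.001, -0.001]
force: [0.2, 0.4, -0.9]
width: 17.8
```

```bash
python3 trays.py
```

```text
narrow (array([527.8, 326. ]), array([95.1, 98.2]), 14.4, 203) (array([527.8, 326. ]), array([95.1, 98.2]), 14.4, 224)
wide (array([ 479.9, -362.9]), array([131.9,  25.9]), 89.6, 113) (array([ 520.2, -318.8]), array([231.2, 105.9]), 48.0, 114)
4.42 [ 513.3 -324.4  153.7] 17.8
```

```bash
python3 -m jog '[{"linear":[1,0,-35],"roll":0},{"linear":[1,0,-70],"roll":0},{"linear":[1,0,-90],"roll":0},{"linear":[1,0,-97],"roll":0},{"linear":[1,0,-100],"roll":0},{"linear":[1,0,-102],"roll":0},{"linear":[1,0,-102],"roll":0}]'
```

```text
time: 5.0
ee_pos: [515.2, -327.0, 53.4]
orientation: [-0.008, 1.0, -0.0, 0.001]
force: [0.4, -0.0, -0.5]
width: 17.7
```

```bash
python3 -m jog '[{"linear":[0,0,-1],"roll":0},{"linear":[0,0,-2],"roll":0},{"linear":[0,0,-2],"roll":0}]'
python3 -m jog '[{"linear":[0,0,0],"roll":0},{"linear":[0,0,0],"roll":0},{"linear":[0,0,0],"roll":0},{"linear":[0,0,35],"roll":0},{"linear":[0,0,70],"roll":0},{"linear":[0,0,105],"roll":0},{"linear":[0,0,105],"roll":0}]' 0.36
python3 trays.py; python3 - <<'E'
from h import *
from cell import viewer
f=viewer.grab_frame("side"); o=f["color"][300:440,230:380]
cv2.imwrite("pics/c4.png",cv2.resize(o,None,fx=3,fy=3,interpolation=cv2.INTER_CUBIC)[:,:,::-1])
E
```

```text
time: 5.25
ee_pos: [515.1, -327.6, 51.7]
orientation: [-0.007, 1.0, -0.0, 0.001]
force: [-0.7, 0.0, 3.4]
width: 17.5
time: 5.83
ee_pos: [518.2, -328.5, 161.7]
orientation: [-0.007, 1.0, -0.002, 0.005]
force: [0.8, -0.3, 0.0]
width: 31.8
narrow (array([527.5, 326.3]), array([94.6, 99.1]), 14.4, 235) (array([527.5, 326.3]), array([94.6, 99.1]), 14.4, 235)
wide (array([ 482.5, -363.3]), array([ 29.5, 132.2]), 0.5, 124) (array([ 514.4, -362.8]), array([ 92.8, 132.2]), 0.8, 143)
5.88 [ 516.7 -328.1  158.9] 31.9
```

View pics/c4.png

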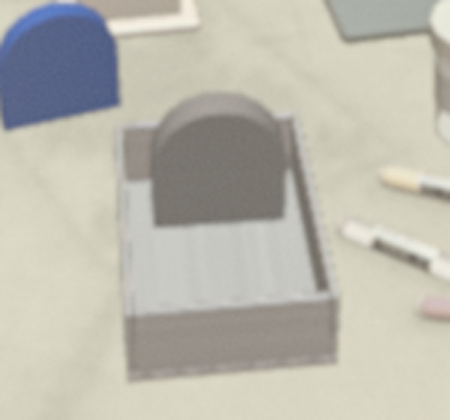

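The lift stands upright in the wide tray (centre px ~(303,352) in the full side frame). Next is slot k=-2.

```bash
python3 -m jog '[{"linear":[-47,229,0],"roll":4},{"linear":[-47,229,0],"roll":4},{"linear":[-47,229,0],"roll":4},{"linear":[-47,229,0],"roll":4},{"linear":[-47,229,0],"roll":4},{"linear":[-47,229,0],"roll":4},{"linear":[-47,229,0],"roll":4},{"linear":[-47,229,0],"roll":4}]' 0.36 15
python3 -m jog '[{"linear":[0,0,-35],"roll":0},{"linear":[0,0,-35],"roll":0},{"linear":[0,0,-35],"roll":0}]'
```

```text
time: 6.6
ee_pos: [466.1, -96.8, 154.4]
orientation: [-0.044, 0.999, 0.0, -0.001]
force: [0.4, 0.3, -0.5]
width: 31.8
time: 6.85
ee_pos: [465.6, -99.8, 118.9]
orientation: [-0.041, 0.999, -0.0, -0.003]
force: [0.6, -0.8, -0.1]
width: 31.7
```

```bash
python3 -m jog '[{"linear":[2,0,-35],"roll":0},{"linear":[2,0,-55],"roll":0},{"linear":[2,0,-65],"roll":0},{"linear":[2,0,-65],"roll":0},{"linear":[2,0,-65],"roll":0}]'
python3 -m jog '[{"linear":[0,0,0],"roll":0},{"linear":[0,0,0],"roll":0},{"linear":[0,0,0],"roll":0},{"linear":[0,0,0],"roll":0},{"linear":[0,0,0],"roll":0},{"linear":[0,0,0],"roll":0}]' 0 15
```

```text
time: 7.27
ee_pos: [469.4, -99.1, 55.8]
orientation: [-0.042, 0.999, -0.0, -0.0]
force: [-0.8, -0.5, 0.1]
width: 31.9
time: 7.77
ee_pos: [469.7, -98.5, 56.1]
orientation: [-0.042, 0.999, -0.0, 0.001]
force: [0.1, -0.2, 7.1]
width: 9.7
```

Width 9.7, so this one is 10 mm and goes in the narrow tray.

```bash
python3 -m jog '[{"linear":[0,0,0],"roll":0},{"linear":[0,0,35],"roll":0},{"linear":[0,0,100],"roll":0},{"linear":[0,0,100],"roll":0},{"linear":[0,0,100],"roll":0}]' - 25
python3 -m jog '[{"linear":[52,449,0],"roll":9.6},{"linear":[52,449,0],"roll":9.6},{"linear":[52,449,0],"roll":9.6},{"linear":[52,449,0],"roll":9.6},{"linear":[52,449,0],"roll":9.6},{"linear":[52,449,0],"roll":9.6},{"linear":[52,449,0],"roll":9.6},{"linear":[52,449,0],"roll":9.6}]'
python3 trays.py
```

```text
time: 8.18
ee_pos: [471.7, -98.4, 159.5]
orientation: [-0.042, 0.999, -0.0, 0.004]
force: [0.8, -0.3, -0.2]
width: 10.0
time: 8.85
ee_pos: [507.0, 234.6, 154.6]
orientation: [-0.126, 0.992, -0.0, -0.001]
force: [1.0, -0.3, 0.2]
width: 9.8
narrow (array([475.9, 341.5]), array([0., 0.]), 0.0, 1) (array([475.9, 341.5]), array([0., 0.]), 0.0, 1)
wide (array([ 514.6, -362.9]), array([ 93.2, 134.2]), 0.7, 293) (array([ 553.1, -351.3]), array([172.7, 154.4]), 2.0, 323)
8.9 [507.  247.6 155.7] 9.9
```

```bash
sed -i 's/^f=viewer.*/for cam in ("top","side"):\n  f=viewer.grab_frame(cam); P,ok=cloud(f); X,Y,Z=P[...,0],P[...,1],P[...,2]; print(cam)/; s/^for n,x/  for n,x/; s/^    /      /; s/^s=ctrl/s=ctrl/' trays.py
python3 - <<'E'
s=open('trays.py').read()
s=s.replace("      i=1+","      if k<2: continue\n      i=1+")
open('trays.py','w').write(s)
E
python3 -m jog '[{"linear":[13.5,118,0],"roll":0},{"linear":[13.5,118,0],"roll":0},{"linear":[13.5,118,0],"roll":0},{"linear":[13.5,118,0],"roll":0},{"linear":[13.5,118,0],"roll":0},{"linear":[13.5,118,0],"roll":0}]'
python3 trays.py
```

```text
time: 9.4
ee_pos: [520.7, 349.2, 154.3]
orientation: [-0.126, 0.992, -0.001, -0.001]
force: [-0.0, -1.6, -0.8]
width: 9.6
top
narrow (array([545.3, 282.4]), array([81.6, 16.5]), 24.0, 60) (array([555.6, 294.3]), array([99.4, 47.3]), 50.8, 64)
wide (array([ 514.6, -363.2]), array([ 93.2, 134.9]), 0.8, 301) (array([ 514.6, -363.2]), array([ 93.2, 134.9]), 0.8, 331)
side
narrow (array([529.1, 326.6]), array([ 94.3, 105.1]), 14.0, 265) (array([529.1, 326.6]), array([ 94.3, 105.1]), 14.0, 265)
wide (array([ 516.6, -362.4]), array([ 93.9, 136.4]), 1.4, 894) (array([ 557.5, -350.6]), array([176.3, 158. ]), 1.5, 1292)
9.5 [521.4 348.2 154.7] 9.9
```

```bash
python3 -m jog '[{"linear":[0,1,-35],"roll":0},{"linear":[0,1,-70],"roll":0},{"linear":[0,1,-90],"roll":0},{"linear":[0,1,-98],"roll":0},{"linear":[0,1,-101],"roll":0},{"linear":[0,1,-103],"roll":0},{"linear":[0,1,-104],"roll":0},{"linear":[0,1,-104],"roll":0}]'
```

```text
time: 10.17
ee_pos: [521.9, 352.3, 52.7]
orientation: [-0.125, 0.992, 0.001, 0.001]
force: [0.1, 0.9, -0.1]
width: 9.8
```

Release, rise and go to slot k=2 at (454.5, 84.3).

```bash
python3 -m jog '[{"linear":[0,0,-1],"roll":0},{"linear":[0,0,-1],"roll":0}]'
python3 -m jog '[{"linear":[0,0,0],"roll":0},{"linear":[0,0,0],"roll":0},{"linear":[0,0,0],"roll":0},{"linear":[0,0,35],"roll":0},{"linear":[0,0,70],"roll":0},{"linear":[0,0,105],"roll":0},{"linear":[0,0,105],"roll":0}]' 0.34
python3 -m jog '[{"linear":[-67.5,-267,0],"roll":-9.6},{"linear":[-67.5,-267,0],"roll":-9.6},{"linear":[-67.5,-267,0],"roll":-9.6},{"linear":[-67.5,-267,0],"roll":-9.6},{"linear":[-67.5,-267,0],"roll":-9.6},{"linear":[-67.5,-267,0],"roll":-9.6},{"linear":[-67.5,-267,0],"roll":-9.6},{"linear":[-67.5,-267,0],"roll":-9.6}]' 0.36 15
python3 -m jog '[{"linear":[0,0,-35],"roll":0},{"linear":[0,0,-35],"roll":0},{"linear":[0,0,-35],"roll":0}]'
python3 trays.py
```

```text
time: 10.33
ee_pos: [522.0, 352.5, 52.2]
orientation: [-0.126, 0.992, 0.001, 0.001]
force: [-0.1, -0.5, 4.7]
width: 9.3
time: 10.92
ee_pos: [524.0, 355.2, 162.2]
orientation: [-0.126, 0.992, 0.004, 0.005]
force: [1.7, 1.3, 0.4]
width: 30.0
time: 11.58
ee_pos: [450.8, 77.4, 154.8]
orientation: [-0.038, 0.999, -0.003, -0.003]
force: [-1.1, 0.1, -0.1]
width: 31.6
time: 11.83
ee_pos: [452.8, 85.4, 119.6]
orientation: [-0.043, 0.999, -0.0, -0.002]
force: [-0.3, -0.6, 1.1]
width: 31.7
top
narrow (array([527.8, 325.9]), array([95. , 98.4]), 13.9, 239) (array([527.8, 325.9]), array([95. , 98.4]), 13.9, 271)
wide (array([ 514.6, -362.9]), array([ 93.1, 133.4]), 0.9, 298) (array([ 552.8, -349. ]), array([169.7, 159.9]), 0.9, 330)
side
narrow (array([529.1, 325.9]), array([ 95.2, 104.5]), 13.5, 309) (array([529.1, 325.9]), array([ 95.2, 104.5]), 13.5, 309)
wide (array([ 516.7, -362.4]), array([ 94.3, 135.1]), 1.3, 891) (array([ 557.4, -350.4]), array([177.6, 155.8]), 2.1, 1280)
11.93 [453.9  86.  121. ] 32.0
```

```bash
python3 -m jog '[{"linear":[0,-1,-35],"roll":0},{"linear":[0,-1,-55],"roll":0},{"linear":[0,-1,-65],"roll":0},{"linear":[0,-1,-65],"roll":0},{"linear":[0,-1,-65],"roll":0}]'
python3 -m jog '[{"linear":[0,0,0],"roll":0},{"linear":[0,0,0],"roll":0},{"linear":[0,0,0],"roll":0},{"linear":[0,0,0],"roll":0},{"linear":[0,0,0],"roll":0},{"linear":[0,0,0],"roll":0}]' 0 15
```

```text
time: 12.35
ee_pos: [454.0, 84.6, 56.0]
orientation: [-0.043, 0.999, 0.0, 0.0]
force: [1.0, 0.4, 0.1]
width: 32.4
time: 12.85
ee_pos: [454.0, 84.0, 55.9]
orientation: [-0.042, 0.999, 0.0, 0.001]
force: [-0.4, 0.4, 7.3]
width: 9.8
```

Also 10 mm.

```bash
python3 -m jog '[{"linear":[0,0,0],"roll":0},{"linear":[0,0,35],"roll":0},{"linear":[0,0,100],"roll":0},{"linear":[0,0,100],"roll":0},{"linear":[0,0,100],"roll":0}]' - 25
python3 -m jog '[{"linear":[79,222,0],"roll":9.4},{"linear":[79,222,0],"roll":9.4},{"linear":[79,222,0],"roll":9.4},{"linear":[79,222,0],"roll":9.4},{"linear":[79,222,0],"roll":9.4},{"linear":[79,222,0],"roll":9.4},{"linear":[79,222,0],"roll":9.4},{"linear":[79,222,0],"roll":9.4}]'
python3 trays.py
```

```text
time: 13.27
ee_pos: [455.8, 84.5, 159.2]
orientation: [-0.042, 0.999, 0.001, 0.004]
force: [0.3, -0.0, -0.7]
width: 9.8
time: 13.93
ee_pos: [531.8, 307.4, 154.1]
orientation: [-0.125, 0.992, 0.0, -0.001]
force: [-0.3, -1.1, -1.4]
width: 9.8
top
wide (array([ 514.6, -362.7]), array([ 93.1, 134. ]), 0.8, 303) (array([ 552.9, -350.9]), array([171.7, 155.2]), 1.6, 336)
side
narrow (array([529.3, 325.6]), array([ 95.8, 102.4]), 13.4, 320) (array([529.3, 325.6]), array([ 95.8, 102.4]), 13.4, 320)
wide (array([ 516.7, -362.1]), array([ 94.2, 134.7]), 1.5, 882) (array([ 557.4, -349.7]), array([176.6, 157.1]), 1.7, 1273)
14.03 [532.  303.9 154.2] 9.9
```

```bash
python3 -m jog '[{"linear":[0,0,-35],"roll":0},{"linear":[0,0,-70],"roll":0},{"linear":[0,0,-90],"roll":0},{"linear":[0,0,-98],"roll":0},{"linear":[0,0,-101],"roll":0},{"linear":[0,0,-103],"roll":0},{"linear":[0,0,-104],"roll":0},{"linear":[0,0,-104],"roll":0}]'
```

```text
time: 14.7
ee_pos: [533.4, 306.2, 52.6]
orientation: [-0.124, 0.992, 0.001, 0.001]
force: [-0.5, 0.5, -0.8]
width: 9.9
```

Release, then slot k=1 at (456, 38.3).

```bash
python3 -m jog '[{"linear":[0,0,-1],"roll":0},{"linear":[0,0,-1],"roll":0}]'
python3 -m jog '[{"linear":[0,0,0],"roll":0},{"linear":[0,0,0],"roll":0},{"linear":[0,0,0],"roll":0},{"linear":[0,0,35],"roll":0},{"linear":[0,0,70],"roll":0},{"linear":[0,0,105],"roll":0},{"linear":[0,0,105],"roll":0}]' 0.34
python3 -m jog '[{"linear":[-77,-268,0],"roll":-9.4},{"linear":[-77,-268,0],"roll":-9.4},{"linear":[-77,-268,0],"roll":-9.4},{"linear":[-77,-268,0],"roll":-9.4},{"linear":[-77,-268,0],"roll":-9.4},{"linear":[-77,-268,0],"roll":-9.4},{"linear":[-77,-268,0],"roll":-9.4},{"linear":[-77,-268,0],"roll":-9.4}]' 0.36 15
python3 -m jog '[{"linear":[0,0,-35],"roll":0},{"linear":[0,0,-35],"roll":0},{"linear":[0,0,-35],"roll":0}]'
python3 trays.py
```

```text
time: 14.87
ee_pos: [533.4, 306.5, 52.0]
orientation: [-0.124, 0.992, 0.001, 0.001]
force: [-0.2, 0.4, 3.9]
width: 9.8
time: 15.45
ee_pos: [535.6, 308.9, 161.9]
orientation: [-0.124, 0.992, 0.003, 0.005]
force: [0.2, 0.9, 0.2]
width: 29.8
time: 16.12
ee_pos: [452.2, 30.0, 154.7]
orientation: [-0.038, 0.999, -0.003, -0.003]
force: [0.1, 0.2, -0.0]
width: 31.9
time: 16.37
ee_pos: [454.7, 38.3, 119.6]
orientation: [-0.043, 0.999, -0.0, -0.002]
force: [-0.1, 0.3, -0.1]
width: 31.8
top
narrow (array([527.4, 326.3]), array([95.5, 99.7]), 15.0, 237) (array([527.4, 326.3]), array([95.5, 99.7]), 15.0, 289)
wide (array([ 514.6, -363.5]), array([ 93.2, 135.5]), 1.1, 302) (array([ 514.6, -363.5]), array([ 93.2, 135.5]), 1.1, 334)
side
narrow (array([530.2, 324.2]), array([96.8, 97.6]), 16.0, 287) (array([530.2, 324.2]), array([96.8, 97.6]), 16.0, 300)
wide (array([ 516.6, -362.2]), array([ 93.9, 134.5]), 1.5, 879) (array([ 557.4, -349.5]), array([176.2, 157.9]), 1.5, 1273)
16.47 [455.9  38.8 120.9] 31.8
```

```bash
python3 -m jog '[{"linear":[2,0,-35],"roll":0},{"linear":[2,0,-55],"roll":0},{"linear":[2,0,-65],"roll":0},{"linear":[2,0,-65],"roll":0},{"linear":[2,0,-65],"roll":0}]'
python3 -m jog '[{"linear":[0,0,0],"roll":0},{"linear":[0,0,0],"roll":0},{"linear":[0,0,0],"roll":0},{"linear":[0,0,0],"roll":0},{"linear":[0,0,0],"roll":0},{"linear":[0,0,0],"roll":0}]' 0 15
```

```text
time: 16.88
ee_pos: [458.0, 38.6, 56.0]
orientation: [-0.043, 0.999, 0.0, 0.0]
force: [0.3, 0.2, 0.6]
width: 31.7
time: 17.38
ee_pos: [458.3, 38.3, 56.4]
orientation: [-0.042, 0.999, 0.0, 0.001]
force: [0.1, 0.5, 7.5]
width: 17.8
```

18 mm; goes in the wide tray.

```bash
python3 -m jog '[{"linear":[0,0,0],"roll":0},{"linear":[0,0,35],"roll":0},{"linear":[0,0,100],"roll":0},{"linear":[0,0,100],"roll":0},{"linear":[0,0,100],"roll":0}]' - 25
python3 -m jog '[{"linear":[29,-211,0],"roll":-4},{"linear":[29,-211,0],"roll":-4},{"linear":[29,-211,0],"roll":-4},{"linear":[29,-211,0],"roll":-4},{"linear":[29,-211,0],"roll":-4},{"linear":[29,-211,0],"roll":-4}]'
python3 -m jog '[{"linear":[28,-210,0],"roll":0},{"linear":[28,-210,0],"roll":0},{"linear":[28,-210,0],"roll":0},{"linear":[28,-210,0],"roll":0},{"linear":[28,-210,0],"roll":0},{"linear":[28,-210,0],"roll":0},{"linear":[28,-210,0],"roll":0}]'
python3 trays.py
```

```text
time: 17.8
ee_pos: [459.8, 38.2, 159.5]
orientation: [-0.042, 0.999, 0.001, 0.004]
force: [-0.2, 0.2, -1.1]
width: 17.9
time: 18.3
ee_pos: [485.2, -183.5, 153.9]
orientation: [-0.001, 1.0, -0.003, -0.001]
force: [-0.6, -0.4, -0.2]
width: 17.7
time: 18.88
ee_pos: [512.8, -386.9, 153.6]
orientation: [-0.004, 1.0, -0.001, -0.001]
force: [-0.2, 0.5, -0.5]
width: 18.0
top
narrow (array([527.6, 326. ]), array([94.5, 98.6]), 14.2, 229) (array([527.6, 326. ]), array([94.5, 98.6]), 14.2, 291)
wide (array([ 514.4, -362.6]), array([ 92.7, 133.6]), 0.7, 193) (array([ 514.4, -362.6]), array([ 92.7, 133.6]), 0.7, 227)
side
narrow (array([472.3, 359.9]), array([0.4, 0. ]), 103.4, 2) (array([472.3, 359.9]), array([0.4, 0. ]), 103.4, 2)
wide (array([ 516.7, -362.8]), array([ 94.2, 133.4]), 1.5, 835) (array([ 557.4, -349.6]), array([176.8, 157.2]), 1.7, 1224)
18.98 [ 514.2 -381.5  154.4] 17.9
```

```bash
python3 -m jog '[{"linear":[0,0,-35],"roll":0},{"linear":[0,0,-70],"roll":0},{"linear":[0,0,-90],"roll":0},{"linear":[0,0,-98],"roll":0},{"linear":[0,0,-101],"roll":0},{"linear":[0,0,-103],"roll":0},{"linear":[0,0,-104],"roll":0},{"linear":[0,0,-104],"roll":0}]'
```

```text
time: 19.65
ee_pos: [515.6, -383.2, 52.7]
orientation: [-0.008, 1.0, -0.0, 0.001]
force: [0.2, 1.4, -0.8]
width: 17.9
```

```bash
python3 -m jog '[{"linear":[0,0,-1],"roll":0},{"linear":[0,0,-1],"roll":0}]'
python3 -m jog '[{"linear":[0,0,0],"roll":0},{"linear":[0,0,0],"roll":0},{"linear":[0,0,0],"roll":0},{"linear":[0,0,35],"roll":0},{"linear":[0,0,70],"roll":0},{"linear":[0,0,105],"roll":0},{"linear":[0,0,105],"roll":0}]' 0.36
python3 -m jog '[{"linear":[-49,330,0],"roll":4},{"linear":[-49,330,0],"roll":4},{"linear":[-49,330,0],"roll":4},{"linear":[-49,330,0],"roll":4},{"linear":[-49,330,0],"roll":4},{"linear":[-49,330,0],"roll":4},{"linear":[-49,330,0],"roll":4},{"linear":[-49,330,0],"roll":4}]' 0.36 15
python3 -m jog '[{"linear":[0,0,0],"roll":0},{"linear":[0,0,-35],"roll":0},{"linear":[0,0,-35],"roll":0},{"linear":[0,0,-35],"roll":0},{"linear":[0,0,-35],"roll":0}]'
python3 trays.py
```

```text
time: 19.82
ee_pos: [515.6, -383.4, 52.5]
orientation: [-0.007, 1.0, -0.001, 0.001]
force: [-0.8, 0.6, 5.3]
width: 18.0
time: 20.4
ee_pos: [518.8, -384.6, 162.4]
orientation: [-0.007, 1.0, -0.003, 0.005]
force: [0.7, -0.1, -0.1]
width: 32.0
time: 21.07
ee_pos: [465.2, -51.7, 155.5]
orientation: [-0.042, 0.999, 0.0, 0.0]
force: [0.8, -0.7, -0.4]
width: 31.9
time: 21.48
ee_pos: [465.7, -54.0, 120.9]
orientation: [-0.042, 0.999, -0.0, -0.0]
force: [-0.2, -0.6, 0.9]
width: 32.1
top
narrow (array([527.7, 326.1]), array([95. , 98.6]), 14.2, 230) (array([527.7, 326.1]), array([95. , 98.6]), 14.2, 283)
wide (array([ 514.7, -363.2]), array([ 93.4, 135.3]), 1.0, 296) (array([ 514.7, -363.2]), array([ 93.4, 135.3]), 1.0, 361)
side
narrow (array([547.2, 329.9]), array([ 62.5, 101.7]), 11.4, 174) (array([547.2, 329.9]), array([ 62.5, 101.7]), 11.4, 174)
wide (array([ 516.7, -361.6]), array([ 94.2, 137.1]), 1.5, 880) (array([ 557.5, -350.6]), array([177.4, 155.7]), 1.9, 1579)
21.58 [466.2 -54.  121.3] 31.3
```

```bash
python3 -m jog '[{"linear":[0,1,-35],"roll":0},{"linear":[0,1,-55],"roll":0},{"linear":[0,1,-65],"roll":0},{"linear":[0,1,-65],"roll":0},{"linear":[0,1,-65],"roll":0}]'
python3 -m jog '[{"linear":[0,0,0],"roll":0},{"linear":[0,0,0],"roll":0},{"linear":[0,0,0],"roll":0},{"linear":[0,0,0],"roll":0},{"linear":[0,0,0],"roll":0},{"linear":[0,0,0],"roll":0}]' 0 15
python3 -m jog '[{"linear":[0,0,0],"roll":0},{"linear":[0,0,35],"roll":0},{"linear":[0,0,100],"roll":0},{"linear":[0,0,100],"roll":0},{"linear":[0,0,100],"roll":0},{"linear":[0,0,100],"roll":0},{"linear":[0,0,100],"roll":0}]' - 20
python3 - <<'E'
from h import *
from cell import viewer,ctrl
f=viewer.grab_frame("top"); S=viewer.grab_frame("side"); s=ctrl.state(); print(s["time"],s["ee_pos"],s["width"])
np.savez("t1.npz",**f); np.savez("s1.npz",**S)
for n,g in(("top",f),("side",S)):
    P,ok=cloud(g); X,Y,Z=P[...,0],P[...,1],P[...,2]
    m=ok&(X>560)&(X<700)&(Y>60)&(Y<200)
    for a,b in((47,58),(16,25),(49,60)): 
        mm=m&(Z>a)&(Z<b); print(n,a,b,rect(P,mm), "med y",np.round(np.percentile(Y[mm],[2,98]),1))
    m=ok&(X>425)&(X<510)&(Y>-75)&(Y<-30)&(Z>98)&(Z<140); print("held",rect(P,m),np.round([X[m].min(),X[m].max()],1),Z[m].min())
    m=ok&(X>590)&(X<668)&(Y>-190)&(Y<-90)
    for a,b in((134,150),(122,134),(95,115),(66,80)):
        mm=m&(Z>a)&(Z<b); 
        if mm.sum()>4: print(n,"clip",a,b,rect(P,mm),np.round(np.percentile(X[mm],[2,98])),np.round(np.percentile(Y[mm],[2,98])))
c=cv2.resize(f["color"][185:245,245:395],None,fx=5,fy=5,interpolation=cv2.INTER_CUBIC)
d=cv2.resize(S["color"][200:315,290:400],None,fx=2.6,fy=2.6,interpolation=cv2.INTER_CUBIC)
o=np.zeros((600,750,3),np.uint8);o[:300]=c;o[300:599,:286]=d
e=cv2.resize(S["color"][170:290,225:330],None,fx=2.5,fy=2.5);o[300:600,300:300+e.shape[1]]=e
cv2.imwrite("pics/c5.png",o[:,:,::-1])
E
```

```text
time: 22.0
ee_pos: [466.0, -52.7, 55.8]
orientation: [-0.042, 0.999, -0.0, 0.0]
force: [-0.3, -0.6, -0.0]
width: 32.1
time: 22.5
ee_pos: [466.2, -52.6, 56.2]
orientation: [-0.042, 0.999, -0.0, 0.001]
force: [0.6, 0.2, 6.1]
width: 13.8
time: 23.08
ee_pos: [465.0, -52.8, 154.8]
orientation: [-0.042, 0.999, -0.0, -0.001]
force: [0.7, 0.3, -0.9]
width: 14.1
23.1833 [464.66172032 -52.53644896 154.15951909] 13.892034634362162
top 47 58 (array([622.8, 130.3]), array([ 8. , 74.4]), 81.0, 75) med y [122.3 137.8]
top 16 25 (array([620.4, 121.1]), array([ 97.5, 106.1]), 78.8, 239) med y [ 71.8 164.8]
top 49 60 (array([622.8, 130.3]), array([ 8. , 74.4]), 81.0, 74) med y [122.3 137.8]
held (array([432.7, -50.4]), array([0., 0.]), 0.0, 1) [432.7 432.7] 123.70412612291291
top clip 134 150 (array([ 632.5, -136.6]), array([31.5, 60.8]), 6.7, 80) [615. 649.] [-167. -105.]
top clip 122 134 (array([ 633.7, -136.9]), array([30.6, 61.7]), 7.5, 32) [616. 652.] [-168. -106.]
top clip 95 115 (array([ 633.2, -137.2]), array([28.8, 35.8]), 18.0, 53) [619. 646.] [-155. -122.]
top clip 66 80 (array([ 625.9, -134.5]), array([37.7, 29.2]), 53.3, 24) [614. 648.] [-158. -116.]
side 47 58 (array([625. , 130.5]), array([12.6, 73.9]), 79.7, 102) med y [121.4 139.6]
side 16 25 (array([617.2, 112.8]), array([47.6, 89.3]), 86.1, 181) med y [ 92.5 135.9]
side 49 60 (array([625. , 130.5]), array([12.6, 73.8]), 79.7, 75) med y [121.6 139.7]
held (array([467.2, -58.1]), array([12.9, 66.5]), 89.8, 574) [434.  500.4] 105.97407356636161
side clip 134 150 (array([ 635.4, -136.5]), array([30.8, 61.1]), 6.8, 79) [619. 652.] [-166. -108.]
side clip 122 134 (array([ 634.2, -137.6]), array([32.6, 61.5]), 5.3, 199) [617. 651.] [-168. -110.]
side clip 95 115 (array([ 635.1, -137.3]), array([23.9, 47.7]), 7.5, 183) [621. 648.] [-160. -115.]
side clip 66 80 (array([ 635.9, -143.7]), array([29.7, 40. ]), 88.4, 165) [617. 654.] [-157. -130.]
```

View pics/c5.png

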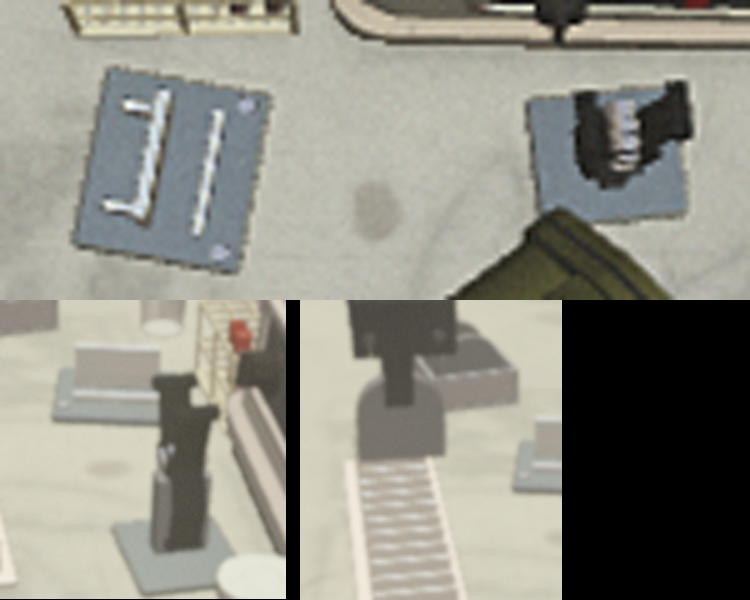

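Width 13.8, so this is the 14 mm lift. The crop shows it held square, with the rack empty below, the plate bar at (281,220) top px and the clip handles at about (368,212). Going over the stand.

```bash
python3 -m jog '[{"linear":[156,169,0],"roll":-13.8},{"linear":[156,169,0],"roll":-13.8},{"linear":[156,169,0],"roll":-13.8},{"linear":[156,169,0],"roll":-13.8},{"linear":[156,169,0],"roll":-13.8},{"linear":[156,169,0],"roll":-13.8},{"linear":[156,169,0],"roll":-13.8},{"linear":[156,169,0],"roll":-13.8}]'
python3 -m jog '[{"linear":[0,0,-20],"roll":0},{"linear":[0,0,-20],"roll":0},{"linear":[0,0,-20],"roll":0},{"linear":[0,0,-20],"roll":0}]'
python3 - <<'E'
from h import *
from cell import viewer,ctrl
s=ctrl.state(); print(s["ee_pos"],s["orientation"])
S=viewer.grab_frame("side"); P,ok=cloud(S); X,Y,Z=P[...,0],P[...,1],P[...,2]
m=ok&(X>560)&(X<690)&(Y>90)&(Y<125)&(Z>84)&(Z<112); print("held",rect(P,m),np.round([X[m].min(),X[m].max()],1),Z[m].min())
e=cv2.resize(S["color"][170:270,280:400],None,fx=5,fy=5,interpolation=cv2.INTER_CUBIC); cv2.imwrite("pics/c6.png",e[:,:,::-1])
E
```

```text
time: 23.85
ee_pos: [620.8, 117.9, 153.3]
orientation: [0.077, 0.997, -0.0, -0.001]
force: [-0.2, -0.7, -0.6]
width: 14.3
time: 24.18
ee_pos: [621.0, 115.3, 135.3]
orientation: [0.079, 0.997, -0.001, -0.001]
force: [0.2, 0.5, -0.2]
width: 13.6
[620.98986211 115.34113179 135.28398972] [ 7.85110021e-02  9.96912897e-01 -6.04271591e-04 -5.77605075e-04]
held (array([621.8, 109. ]), array([11.9, 65.5]), 79.0, 307) [589.8 654.3] 85.99416517824774
```

View pics/c6.png

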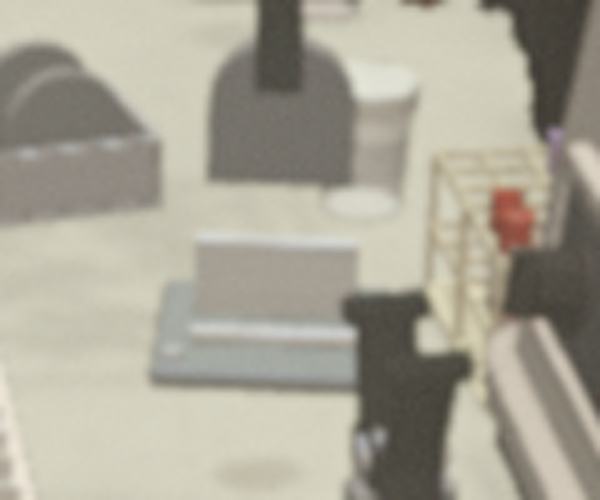

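Held lift is lined up with the plate, slightly in front of it (lift px ~(336,195), plate ~(335,226) in the full frame). Lower it.

```bash
python3 -m jog '[{"linear":[0,0,-30],"roll":0},{"linear":[0,0,-50],"roll":0},{"linear":[0,0,-65],"roll":0},{"linear":[0,0,-71],"roll":0},{"linear":[0,0,-73],"roll":0},{"linear":[0,0,-73],"roll":0},{"linear":[0,0,-73],"roll":0}]'
python3 -m jog '[{"linear":[0.3,2,0],"roll":0},{"linear":[0.6,4,0],"roll":0},{"linear":[0.6,4,0],"roll":0},{"linear":[0.6,4,0],"roll":0}]'
```

```text
time: 24.82
ee_pos: [622.5, 116.9, 63.6]
orientation: [0.078, 0.997, 0.0, 0.001]
force: [-0.6, 0.2, -1.2]
width: 13.9
time: 25.15
ee_pos: [622.6, 120.8, 62.8]
orientation: [0.078, 0.997, 0.0, 0.0]
force: [-0.2, -0.1, 0.5]
width: 13.3
```

```bash
python3 -m jog '[{"linear":[-1,1,0],"roll":0},{"linear":[-1,2,0],"roll":0},{"linear":[-1,2,0],"roll":0}]'
python3 -m jog '[{"linear":[0,0,-1],"roll":0},{"linear":[0,0,-2],"roll":0},{"linear":[0,0,-2],"roll":0}]'
```

```text
time: 25.4
ee_pos: [621.2, 121.4, 62.4]
orientation: [0.078, 0.997, -0.001, -0.0]
force: [-1.1, -2.6, 0.8]
width: 13.7
time: 25.65
ee_pos: [621.0, 121.4, 60.3]
orientation: [0.078, 0.997, -0.001, -0.0]
force: [-1.1, -4.4, 2.9]
width: 13.9
```

```bash
python3 -m jog '[{"linear":[0,0,0],"roll":0},{"linear":[0,0,0],"roll":0},{"linear":[0,0,0],"roll":0},{"linear":[0,0,20],"roll":0},{"linear":[0,0,55],"roll":0},{"linear":[0,0,120],"roll":0},{"linear":[0,0,120],"roll":0},{"linear":[0,0,120],"roll":0}]' 0.36
python3 - <<'E'
from h import *
from cell import viewer,ctrl
S=viewer.grab_frame("side"); f=viewer.grab_frame("top")
for n,g in(("top",f),("side",S)):
    P,ok=cloud(g); X,Y,Z=P[...,0],P[...,1],P[...,2]
    m=ok&(X>560)&(X<690)&(Y>95)&(Y<150)&(Z>58)&(Z<95); print(n,rect(P,m),np.round([X[m].min(),X[m].max()],1),Z[m].max()) if m.sum()>3 else 0
s=ctrl.state(); print(s["ee_pos"])
e=cv2.resize(S["color"][170:270,280:400],None,fx=5,fy=5,interpolation=cv2.INTER_CUBIC); cv2.imwrite("pics/c7.png",e[:,:,::-1])
E
```

```text
time: 26.32
ee_pos: [624.6, 125.5, 186.3]
orientation: [0.078, 0.997, 0.003, 0.005]
force: [0.4, 0.4, 0.1]
width: 31.6
side (array([622.9, 118.8]), array([18.5, 59.6]), 81.3, 242) [593.4 652.5] 82.05501881611487
[621.71683097 123.61709328 181.31793639]
```

View pics/c7.png

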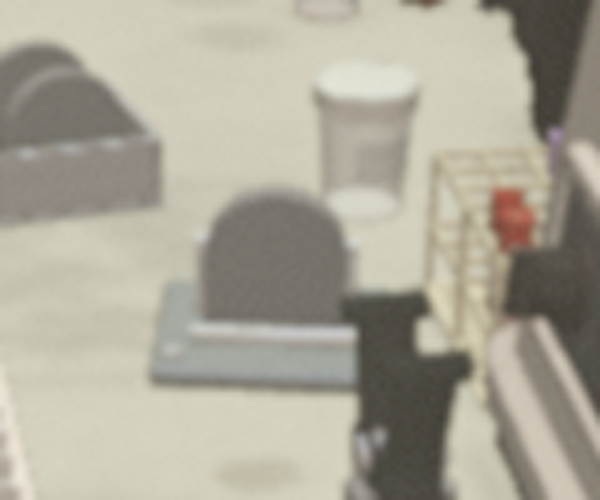

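The lift stands centred against the plate (full-frame px ~(335,221)), with plate edges showing equally either side. Before the clip, I'll check clearance to the centrifuge.

```bash
python3 - <<'E'
from h import *
f=np.load("t1.npz");S=np.load("s1.npz")
for g in(f,S):
    P,ok=cloud(g); X,Y,Z=P[...,0],P[...,1],P[...,2]
    for a,b in((10,60),(60,110),(110,160),(160,210),(210,260),(260,320),(320,420)):
        for y0 in(-260,-200,-140,-80,-20,40,100,160):
            m=ok&(X>655)&(X<1000)&(Y>y0)&(Y<y0+60)&(Z>a)&(Z<b); print(int(np.percentile(X[m],1)) if m.sum()>15 else '-',end=' ')
        print(a,b)
E
```

```text
657 664 656 692 693 655 655 657 10 60
655 694 696 695 700 707 705 705 60 110
700 697 677 701 710 - - 813 110 160
708 707 706 705 717 - - 813 160 210
722 722 722 723 725 - - 817 210 260
- - - - - - - 846 260 320
- - - - - - - - 320 420
694 655 655 694 694 655 655 675 10 60
656 700 656 700 702 709 707 705 60 110
703 699 678 704 711 - - - 110 160
708 708 708 708 718 - - 817 160 210
724 724 724 724 726 - - 820 210 260
- - - - - - - - 260 320
- - - - - - - - 320 420
```

```bash
python3 -m jog '[{"linear":[12,-258,0],"roll":15.5},{"linear":[12,-258,0],"roll":15.5},{"linear":[12,-258,0],"roll":15.5},{"linear":[12,-258,0],"roll":15.5},{"linear":[12,-258,0],"roll":15.5},{"linear":[12,-258,0],"roll":15.5},{"linear":[12,-258,0],"roll":15.5},{"linear":[12,-258,0],"roll":15.5}]' 1
python3 -m jog '[{"linear":[0,0,-10],"roll":0},{"linear":[0,0,-10],"roll":0},{"linear":[0,0,-10],"roll":0},{"linear":[0,0,-10],"roll":0}]'
python3 - <<'E'
from h import *
from cell import viewer,ctrl
s=ctrl.state(); print(s["ee_pos"],s["orientation"],s["width"])
S=viewer.grab_frame("side"); P,ok=cloud(S); X,Y,Z=P[...,0],P[...,1],P[...,2]
m=ok&(X>590)&(X<668)&(Y>-190)&(Y<-90)&(Z>122)&(Z<150); print(rect(P,m)); 
m=ok&(X>590)&(X<675)&(Y>-230)&(Y<-60)&(Z>172)&(Z<205); print("fingers",rect(P,m))
e=cv2.resize(S["color"][150:320,280:480],None,fx=3.5,fy=3.5,interpolation=cv2.INTER_CUBIC); cv2.imwrite("pics/c8.png",e[:,:,::-1])
E
```

```text
time: 27.08
ee_pos: [631.7, -141.0, 177.7]
orientation: [-0.053, 0.999, -0.001, -0.002]
force: [0.3, -0.2, -0.2]
width: 82.8
time: 27.42
ee_pos: [633.2, -132.7, 170.0]
orientation: [-0.059, 0.998, 0.001, -0.0]
force: [-0.8, 0.3, 0.4]
width: 88.2
[ 633.16448888 -132.73190277  169.98825109] [-5.89284377e-02  9.98261885e-01  7.25323951e-04 -3.50783131e-04] 88.22890747111389
(array([ 634.4, -136.8]), array([32.2, 63.3]), 6.2, 284)
fingers (array([ 632.7, -133.1]), array([ 22. , 122.9]), 7.5, 411)
```

View pics/c8.png

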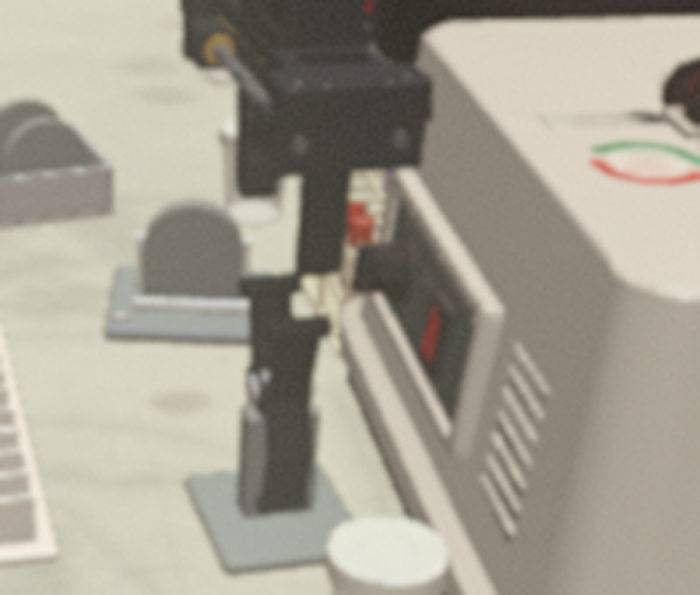

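Fingers straddle the clip: the grips are at about (363,235) to (372,243) in the full frame, and the near finger is at (372,217). Settle and descend.

```bash
python3 -m jog '[{"linear":[1,0,0],"roll":0},{"linear":[1,0,0],"roll":0},{"linear":[1,0,0],"roll":0},{"linear":[1,0,0],"roll":0}]'
python3 -m jog '[{"linear":[0,0,-20],"roll":0},{"linear":[0,0,-40],"roll":0},{"linear":[0,0,-55],"roll":0},{"linear":[0,0,-59],"roll":0},{"linear":[0,0,-59],"roll":0},{"linear":[0,0,-59],"roll":0}]'
```

```text
time: 27.8
ee_pos: [634.3, -135.4, 170.5]
orientation: [-0.057, 0.998, -0.0, 0.0]
force: [0.4, -0.1, 0.0]
width: 88.4
time: 28.3
ee_pos: [634.7, -135.3, 111.9]
orientation: [-0.057, 0.998, 0.0, 0.0]
force: [0.6, -0.3, 0.4]
width: 88.5
```

```bash
python3 -m jog '[{"linear":[0,-1.5,-1],"roll":0},{"linear":[0,-1.5,-1],"roll":0},{"linear":[0,-1.5,-1],"roll":0}]'
python3 -m jog '[{"linear":[0,0,0],"roll":0},{"linear":[0,0,0],"roll":0},{"linear":[0,0,0],"roll":0},{"linear":[0,0,0],"roll":0},{"linear":[0,0,0],"roll":0},{"linear":[0,0,0],"roll":0},{"linear":[0,0,0],"roll":0},{"linear":[0,0,0],"roll":0}]' 0 25
python3 -m jog '[{"linear":[0,0,0],"roll":0},{"linear":[0,0,0],"roll":0},{"linear":[0,0,0],"roll":0}]'
```

```text
time: 28.55
ee_pos: [634.7, -137.2, 111.2]
orientation: [-0.057, 0.998, -0.0, 0.001]
force: [-1.0, -0.3, -0.1]
width: 88.1
time: 29.22
ee_pos: [635.9, -137.0, 112.8]
orientation: [-0.057, 0.998, -0.001, 0.002]
force: [-1.6, 0.3, 12.1]
width: 37.0
time: 29.47
ee_pos: [636.1, -136.7, 112.8]
orientation: [-0.057, 0.998, -0.0, 0.002]
force: [-1.4, -0.1, 11.9]
width: 33.1
```

```bash
python3 - <<'E'
from h import *
from cell import viewer,ctrl
s=ctrl.state(); print(s["ee_pos"],s["width"],s["force"])
S=viewer.grab_frame("side")
e=cv2.resize(S["color"][180:320,300:440],None,fx=4.2,fy=4.2,interpolation=cv2.INTER_CUBIC); cv2.imwrite("pics/c9.png",e[:,:,::-1])
E
```

```text
[ 636.09636241 -136.69382311  112.84186402] 33.12471117948409 [-1.36241828 -0.14736981 11.93990125]
```

View pics/c9.png

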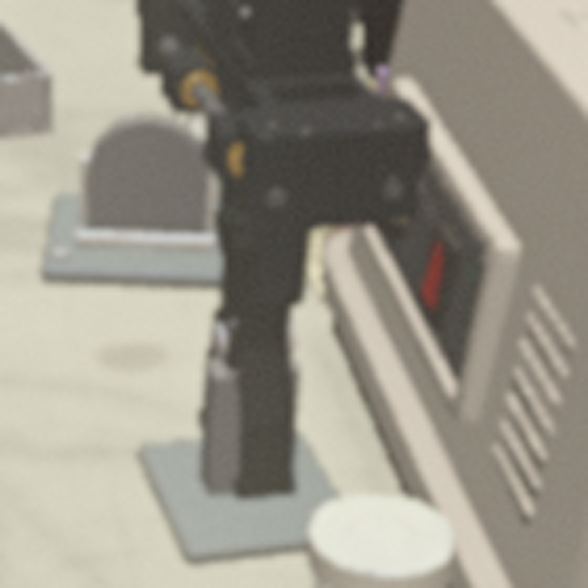

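```bash
cat > clip.py <<'E'
from h import *
from cell import viewer,ctrl
import sys
x0,y0=float(sys.argv[1]),float(sys.argv[2])
for n in("side","top"):
    g=np.load("s1.npz") if len(sys.argv)>3 else viewer.grab_frame(n); P,ok=cloud(g); c=g["color"].max(-1)
    X,Y,Z=P[...,0],P[...,1],P[...,2]
    for a in range(15,200,8):
        m=ok&(abs(X-x0)<30)&(abs(Y-y0)<75)&(Z>a)&(Z<a+8)&(c<75)
        if m.sum()>8: print(n,a,m.sum(),"x",np.round(np.percentile(X[m],[5,95])),"y",np.round(np.percentile(Y[m],[3,25,50,75,97])))
E
python3 clip.py 635 -137; python3 clip.py 635 -137 old | head -18
```

```text
side 87 32 x [626. 644.] y [-153. -152. -151. -150. -147.]
side 95 51 x [625. 643.] y [-153. -152. -150. -133. -126.]
side 103 42 x [625. 643.] y [-155. -152. -151. -135. -127.]
side 111 40 x [624. 641.] y [-167. -165. -153. -130. -126.]
side 119 55 x [624. 645.] y [-169. -167. -166. -153. -127.]
side 127 71 x [622. 645.] y [-170. -168. -166. -153. -129.]
side 135 86 x [621. 645.] y [-170. -168. -165. -150. -117.]
side 143 54 x [626. 646.] y [-171. -169. -168. -165. -117.]
side 183 25 x [607. 628.] y [-188. -181. -116. -113. -110.]
side 191 20 x [606. 621.] y [-188. -186. -180. -160.  -91.]
side 199 9 x [606. 617.] y [-188. -186. -180.  -64.  -63.]
top 31 14 x [616. 628.] y [-168. -163. -130. -105. -104.]
top 47 9 x [613. 627.] y [-141. -134. -131. -106. -105.]
top 191 24 x [605. 647.] y [-173. -153. -100.  -90.  -82.]
top 199 108 x [607. 661.] y [-169. -108. -101.  -95.  -90.]
```

```bash
sed -i 's/c<75/c<105/' clip.py; python3 clip.py 635 -137|grep side|head -12; echo; python3 clip.py 635 -137 old | grep side|head -14
```

```text
side 23 33 x [626. 648.] y [-171. -169. -168. -166. -165.]
side 31 49 x [627. 647.] y [-171. -169. -168. -167. -166.]
side 39 51 x [627. 647.] y [-170. -168. -167. -166. -165.]
side 47 53 x [627. 648.] y [-170. -168. -167. -166. -155.]
side 55 53 x [627. 646.] y [-169. -168. -167. -166. -163.]
side 63 72 x [627. 647.] y [-167. -164. -163. -161. -148.]
side 71 74 x [626. 647.] y [-163. -160. -158. -156. -152.]
side 79 67 x [623. 645.] y [-158. -155. -154. -152. -147.]
side 87 66 x [623. 645.] y [-154. -151. -150. -149. -127.]
side 95 69 x [623. 644.] y [-153. -152. -150. -135. -126.]
side 103 43 x [623. 642.] y [-153. -152. -151. -130. -127.]
side 111 51 x [623. 645.] y [-167. -164. -154. -129. -126.]

side 15 28 x [624. 647.] y [-154. -153. -151. -150. -144.]
side 23 47 x [625. 648.] y [-155. -154. -153. -152. -149.]
side 31 46 x [625. 648.] y [-157. -156. -155. -154. -143.]
side 39 39 x [626. 647.] y [-159. -157. -157. -156. -153.]
side 47 48 x [626. 648.] y [-161. -159. -159. -158. -156.]
side 55 60 x [626. 648.] y [-160. -159. -157. -156. -154.]
side 63 60 x [626. 647.] y [-158. -156. -155. -154. -152.]
side 71 59 x [624. 646.] y [-157. -154. -153. -152. -145.]
side 79 54 x [623. 645.] y [-155. -152. -150. -150. -147.]
side 87 62 x [623. 645.] y [-155. -153. -152. -134. -124.]
side 95 68 x [623. 644.] y [-158. -155. -154. -123. -120.]
side 103 58 x [624. 645.] y [-159. -158. -156. -122. -119.]
side 111 81 x [623. 644.] y [-162. -160. -159. -117. -114.]
side 119 92 x [623. 645.] y [-165. -162. -117. -115. -112.]
```

The near jaw moved from y -153 to -168, so the clip is fully open. Lift it.

```bash
python3 -m jog '[{"linear":[0,0,8],"roll":0},{"linear":[0,0,16],"roll":0},{"linear":[0,0,28],"roll":0},{"linear":[0,0,45],"roll":0},{"linear":[0,0,65],"roll":0},{"linear":[0,0,85],"roll":0},{"linear":[0,0,95],"roll":0},{"linear":[0,0,95],"roll":0}]' - 30
python3 -m jog '[{"linear":[0,0,0],"roll":0},{"linear":[0,0,0],"roll":0},{"linear":[0,0,0],"roll":0}]'
python3 clip.py 635 -137|grep -v top|cut -c1-80
```

```text
time: 30.38
ee_pos: [635.8, -136.7, 208.3]
orientation: [-0.057, 0.998, -0.0, 0.003]
force: [0.5, -0.2, -0.6]
width: 32.7
time: 30.63
ee_pos: [633.3, -137.0, 203.9]
orientation: [-0.057, 0.998, 0.0, -0.001]
force: [0.1, 0.3, -0.7]
width: 32.4
side 111 22 x [622. 641.] y [-170. -168. -167. -112. -110.]
side 119 99 x [616. 644.] y [-171. -168. -166. -110. -107.]
side 127 89 x [618. 642.] y [-170. -168. -166. -110. -108.]
side 135 87 x [618. 643.] y [-170. -168. -166. -111. -108.]
side 143 88 x [619. 643.] y [-170. -168. -166. -112. -109.]
side 151 80 x [618. 644.] y [-168. -166. -164. -163. -111.]
side 159 82 x [623. 644.] y [-165. -162. -160. -158. -144.]
side 167 76 x [620. 643.] y [-159. -156. -155. -153. -146.]
side 175 75 x [620. 642.] y [-155. -153. -151. -150. -140.]
side 183 82 x [619. 643.] y [-153. -151. -150. -147. -129.]
side 191 68 x [621. 641.] y [-154. -152. -151. -149. -126.]
side 199 51 x [620. 640.] y [-164. -163. -152. -129. -127.]
```

Clip is off the post, jaws open (tips ~z 114). Carry to above the stand.

```bash
python3 -m jog '[{"linear":[-10,262,0],"roll":-15.5},{"linear":[-10,262,0],"roll":-15.5},{"linear":[-10,262,0],"roll":-15.5},{"linear":[-10,262,0],"roll":-15.5},{"linear":[-10,262,0],"roll":-15.5},{"linear":[-10,262,0],"roll":-15.5},{"linear":[-10,262,0],"roll":-15.5},{"linear":[-10,262,0],"roll":-15.5}]'
python3 -m jog '[{"linear":[0,0,-5],"roll":0},{"linear":[0,0,-5],"roll":0},{"linear":[0,0,-5],"roll":0},{"linear":[0,0,-5],"roll":0},{"linear":[0,0,-5],"roll":0},{"linear":[0,0,-5],"roll":0}]'
python3 clip.py 623 125|cut -c1-80
python3 - <<'E'
from h import *
from cell import viewer,ctrl
S=viewer.grab_frame("side"); P,ok=cloud(S); X,Y,Z=P[...,0],P[...,1],P[...,2]
m=ok&(X>560)&(X<690)&(Y>95)&(Y<150)&(Z>58)&(Z<90); print(rect(P,m)); print(ctrl.state()["ee_pos"])
e=cv2.resize(S["color"][120:270,270:410],None,fx=4,fy=4,interpolation=cv2.INTER_CUBIC); cv2.imwrite("pics/c10.png",e[:,:,::-1])
E
```

```text
time: 31.4
ee_pos: [622.8, 132.4, 205.3]
orientation: [0.074, 0.997, 0.002, -0.001]
force: [0.1, -0.4, -1.2]
width: 32.9
time: 31.9
ee_pos: [624.5, 124.1, 200.4]
orientation: [0.079, 0.997, -0.0, 0.0]
force: [0.4, -0.5, -1.3]
width: 32.9
side 111 22 x [610. 627.] y [90. 92. 93. 95. 97.]
side 119 32 x [610. 627.] y [89. 92. 94. 95. 98.]
side 127 32 x [610. 627.] y [91. 93. 94. 95. 98.]
side 135 36 x [609. 628.] y [90. 93. 94. 96. 98.]
side 143 30 x [611. 626.] y [ 91.  94.  96.  97. 101.]
side 151 33 x [612. 626.] y [ 94.  97.  98. 101. 103.]
side 159 39 x [612. 629.] y [ 99. 101. 104. 105. 108.]
side 167 45 x [611. 630.] y [104. 107. 109. 110. 114.]
side 175 33 x [612. 629.] y [107. 109. 110. 111. 115.]
side 183 36 x [612. 629.] y [108. 110. 110. 111. 114.]
side 191 25 x [612. 630.] y [105. 108. 110. 111. 112.]
side 199 25 x [613. 629.] y [ 93.  96.  97.  99. 101.]
(array([623.2, 119.5]), array([20.5, 59.4]), 85.9, 238)
[624.31945472 124.85759486 200.46307148]
```

View pics/c10.png

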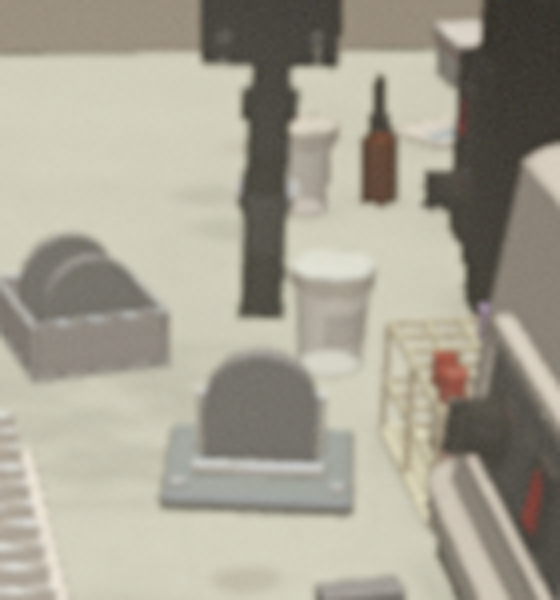

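The open clip is centred over the lift (full-frame px (336,198) above (335,221)). Lower it.

```bash
python3 -m jog '[{"linear":[0,0,-20],"roll":0},{"linear":[0,0,-40],"roll":0},{"linear":[0,0,-58],"roll":0},{"linear":[0,0,-68],"roll":0},{"linear":[0,0,-73],"roll":0},{"linear":[0,0,-75],"roll":0},{"linear":[0,0,-75],"roll":0},{"linear":[0,0,-75],"roll":0}]'
python3 -m jog '[{"linear":[0,0,-1],"roll":0},{"linear":[0,0,-2],"roll":0},{"linear":[0,0,-2],"roll":0},{"linear":[0,0,-2],"roll":0}]'
python3 clip.py 623 125|grep side|cut -c1-80
```

```text
time: 32.72
ee_pos: [624.9, 125.4, 126.3]
orientation: [0.078, 0.997, 0.0, 0.001]
force: [0.6, 0.1, -1.2]
width: 32.9
time: 33.05
ee_pos: [624.4, 125.1, 123.6]
orientation: [0.078, 0.997, 0.0, 0.0]
force: [-0.9, 0.3, -0.9]
width: 32.7
side 31 14 x [609. 628.] y [92. 93. 95. 96. 98.]
side 39 40 x [608. 629.] y [ 90.  92.  94.  96. 100.]
side 47 38 x [607. 629.] y [ 92.  93.  95.  97. 113.]
side 55 38 x [609. 629.] y [ 92.  94.  95.  97. 116.]
side 63 42 x [609. 630.] y [ 93.  95.  96.  99. 119.]
side 71 40 x [609. 631.] y [ 93.  96.  98. 100. 102.]
side 79 40 x [611. 629.] y [ 97. 100. 102. 104. 107.]
side 87 39 x [612. 629.] y [101. 104. 106. 109. 112.]
side 95 38 x [610. 630.] y [107. 110. 111. 113. 114.]
side 103 30 x [612. 630.] y [108. 109. 111. 112. 115.]
side 111 30 x [612. 629.] y [106. 109. 111. 112. 114.]
side 119 11 x [613. 628.] y [ 97.  98. 101. 109. 111.]
side 127 25 x [612. 627.] y [93. 95. 96. 97. 99.]
side 135 28 x [611. 628.] y [92. 94. 95. 96. 99.]
side 143 44 x [609. 628.] y [ 92.  93.  95. 109. 132.]
side 151 35 x [611. 630.] y [90. 92. 93. 96. 97.]
side 159 36 x [611. 630.] y [89. 91. 92. 94. 96.]
side 167 12 x [612. 627.] y [89. 92. 92. 93. 95.]
```

Another 3 mm down, watching for saddle contact.

```bash
python3 -m jog '[{"linear":[0,0,-1],"roll":0},{"linear":[0,0,-2],"roll":0},{"linear":[0,0,-2],"roll":0}]'
python3 -m jog '[{"linear":[0,0,-1],"roll":0},{"linear":[0,0,-1],"roll":0},{"linear":[0,0,-1],"roll":0}]'
```

```text
time: 33.4
ee_pos: [624.7, 125.3, 121.9]
orientation: [0.078, 0.997, 0.0, 0.001]
force: [-0.2, 0.2, 2.6]
width: 32.6
time: 33.65
ee_pos: [625.2, 125.3, 121.8]
orientation: [0.078, 0.997, 0.0, 0.001]
force: [-1.9, -1.2, 8.5]
width: 32.7
```

```bash
python3 -m jog '[{"linear":[0,0,0],"roll":0},{"linear":[0,0,0],"roll":0},{"linear":[0,0,0],"roll":0}]' 0.5
python3 -m jog '[{"linear":[0,0,1],"roll":0},{"linear":[0,0,1],"roll":0},{"linear":[0,0,1],"roll":0},{"linear":[0,0,1],"roll":0}]' 0.6
python3 -m jog '[{"linear":[0,0,0],"roll":0},{"linear":[0,0,0],"roll":0},{"linear":[0,0,0],"roll":0},{"linear":[0,0,0],"roll":0},{"linear":[0,0,0],"roll":0},{"linear":[0,0,0],"roll":0}]' 1
python3 clip.py 623 125|grep side|cut -c1-80
```

```text
time: 33.9
ee_pos: [623.9, 125.0, 120.0]
orientation: [0.078, 0.997, -0.0, -0.0]
force: [0.5, 0.1, -0.9]
width: 44.3
time: 34.23
ee_pos: [624.2, 125.1, 121.2]
orientation: [0.078, 0.997, -0.0, -0.0]
force: [-0.1, -0.1, -0.9]
width: 53.1
time: 34.73
ee_pos: [624.3, 125.3, 121.5]
orientation: [0.078, 0.997, 0.0, 0.0]
force: [0.5, -0.7, -0.6]
width: 87.9
side 31 26 x [609. 630.] y [101. 104. 107. 107. 111.]
side 39 34 x [608. 631.] y [102. 103. 105. 106. 108.]
side 47 33 x [608. 631.] y [100. 102. 103. 104. 107.]
side 55 34 x [608. 630.] y [ 98. 100. 102. 104. 115.]
side 63 40 x [609. 630.] y [ 98. 100. 101. 102. 118.]
side 71 37 x [610. 630.] y [ 98. 100. 102. 104. 107.]
side 79 39 x [611. 629.] y [102. 103. 104. 107. 110.]
side 87 36 x [611. 630.] y [104. 106. 108. 110. 113.]
side 95 32 x [610. 630.] y [107. 109. 110. 112. 114.]
side 103 17 x [610. 629.] y [105. 107. 108. 109. 113.]
side 119 17 x [607. 624.] y [68. 70. 72. 74. 74.]
side 127 31 x [607. 623.] y [66. 67. 69. 70. 71.]
side 135 34 x [606. 623.] y [64. 67. 69. 70. 97.]
side 143 43 x [606. 639.] y [ 64.  67.  69.  95. 147.]
side 151 37 x [606. 624.] y [63. 66. 66. 68. 69.]
side 159 32 x [607. 624.] y [62. 64. 66. 67. 69.]
side 167 34 x [606. 624.] y [61. 64. 65. 67. 70.]
side 175 15 x [608. 625.] y [60. 61. 62. 64. 66.]
```

Clip closed. Back straight up and check everything.

```bash
python3 -m jog '[{"linear":[0,0,20],"roll":0},{"linear":[0,0,50],"roll":0},{"linear":[0,0,90],"roll":0},{"linear":[0,0,130],"roll":0},{"linear":[0,0,150],"roll":0},{"linear":[0,0,150],"roll":0}]'
python3 -m jog '[{"linear":[-170,-110,0],"roll":0},{"linear":[-170,-110,0],"roll":0},{"linear":[-170,-110,0],"roll":0},{"linear":[-170,-110,0],"roll":0},{"linear":[-170,-110,0],"roll":0},{"linear":[-170,-110,0],"roll":0},{"linear":[-170,-110,0],"roll":0},{"linear":[-170,-110,0],"roll":0}]'
python3 trays.py
python3 - <<'E'
from h import *
from cell import viewer,ctrl
S=viewer.grab_frame("side"); T=viewer.grab_frame("top")
for g in(T,S):
    P,ok=cloud(g); X,Y,Z=P[...,0],P[...,1],P[...,2]; c=g["color"].max(-1)
    m=ok&(abs(X-623)<45)&(abs(Y-122)<50)
    print("handles",rect(P,m&(Z>128)&(Z<160)),"zmax",Z[m].max() if m.any() else 0,"plate/lift",rect(P,m&(Z>45)&(Z<80)&(c>105)))
a=T["color"][170:300,170:480]; b=S["color"][160:440,220:400]
o=np.zeros((585,800,3),np.uint8); a=cv2.resize(a,(410,172)); o[:172,:410]=a
o[:585,420:420+376]=cv2.resize(b,(376,585)); o[180:580,:400]=cv2.resize(S["color"][180:260,290:370],(400,400),interpolation=cv2.INTER_CUBIC)
cv2.imwrite("pics/c11.png",o[:,:,::-1])
E
```

```text
time: 35.33
ee_pos: [627.0, 126.7, 277.2]
orientation: [0.078, 0.997, 0.002, 0.005]
force: [0.3, 0.9, -0.0]
width: 88.2
time: 36.0
ee_pos: [455.0, 15.4, 271.4]
orientation: [0.078, 0.997, 0.0, 0.001]
force: [0.3, 1.2, 0.3]
width: 88.4
top
narrow (array([527.9, 326. ]), array([95.1, 98.8]), 14.6, 233) (array([527.9, 326. ]), array([95.1, 98.8]), 14.6, 286)
wide (array([ 514.5, -363.6]), array([ 92.9, 134.4]), 0.8, 298) (array([ 552.8, -349.8]), array([170. , 160.9]), 0.8, 365)
side
narrow (array([528.6, 325.9]), array([ 95.9, 105.5]), 13.3, 340) (array([528.6, 325.9]), array([ 95.9, 105.5]), 13.3, 340)
wide (array([ 516.6, -362.3]), array([ 94. , 135.8]), 1.5, 878) (array([ 557.6, -355.2]), array([193.6, 143.7]), 9.4, 1566)
36.1 [455.6  16.2 271.3] 87.9
handles (array([621.6, 123.2]), array([56.6, 31.7]), 79.8, 118) zmax 159.54560175445894 plate/lift (array([620.2, 116.1]), array([36.3, 74.8]), 80.4, 46)
handles (array([623.7, 121.7]), array([58.5, 30.5]), 81.7, 218) zmax 151.07200850874574 plate/lift (array([624.1, 123.4]), array([30.1, 73.8]), 83.4, 226)
```

View pics/c11.png

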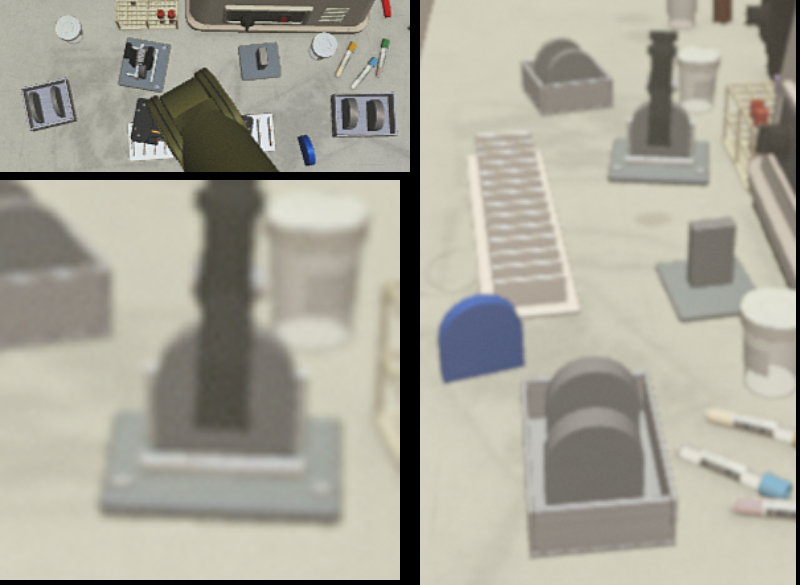

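The clip sits upright over lift and plate (full-frame px ~(335,215)), there are two lifts in each tray, and the rack and post are empty. Handing in.

```bash
python3 -c "
from cell import ticket; print(ticket.sign_off())"
```

```text
the job is handed in; nothing more can be done
None
```

The job is done and handed in at about 36 s of robot time; sign-off gives no verdict.

- **Lifts:** the rack held five. They gauged 17.6, 9.7, 9.8, 17.8 and 13.8 mm. The two 10 mm lifts stand in the narrower tray and the two 18 mm lifts in the wider one.
- **Bonding stand:** I stood the 14 mm lift centred on the ledge and pressed it lightly against the backing plate. I then took the clip off its post and let it close over lift and plate.

**Last checks:**
- The final pictures show both pairs upright in their trays, the clip upright on the stand, the rack and post empty, the blue lookalike in place, and the gripper clear of everything.
- Neither tray was seen to move. I checked the cups only by eye; they look untouched.
- Over its grips the clip measured 57–58 mm in the cameras, against 54 mm nominal. I put the difference down to depth noise, because its top height of 151 mm in the side view is what a fully seated clip should show. The top view read 160 mm.
- While I was squeezing the clip, the gripper read 33 mm instead of the 36 mm at its stop. The jaws measured fully open, so I carried on.

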